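# Scan a print panel and hold it registered on the print bed

## Task

Pick up the hand scanner and hold it level and steady for one second with its downward window about 7 cm straight above the bar label on the plywood panel, then lay it back flat on its black mat and let go. Then put the panel flat on the white print bed, long side against the blue long stop and end against the red short stop, and press it firmly into that corner: finish while the gripper is still pressing it against both stops at once, without letting go. Leave everything else where it stands.

Things in the scene. Friction and masses are not known exactly. Their poses are not given: they have to be found in the camera images.
- panel: plywood panel (the work piece), 130 (its x) x 60 (its y) x 36 (z) mm, 120 to 250 g, lying flat on the table with a white bar label on its top near its +x end. Origin: centre of its underside. Either end may point to the short stop in the end. It rubs on the bed and along the stops, so part of a push is lost to friction: push on well past first contact (10 to 20 N does no harm)
- job_label (a point): centre of the white bar label (42 x 34 mm) on the panel's top face: 40 mm from the panel's centre along its +x, 36 mm above its underside; axes as the panel's
- scanner: hand scanner lying level, 170 mm long: yellow handle (x from -85 to +30 mm, 34 mm wide, 32 mm high) and black head with red window at the +x end (x from 30 to 85 mm, 50 mm wide, 40 mm high), flat underside. Origin: underside, below the middle of its length and nearly (2 mm) below its centre of mass; x points to the head, z up. 160 g. Grip it across the handle just behind the head
- window (a point): centre of the scanner's window, on the underside of the head, 57.5 mm from the scanner's origin along its +x; it looks along the scanner's -z (straight down when the scanner is level)
- mat: flat black rubber mat, 220 (x) x 110 (y) x 4 mm thick, fixed to the table; the scanner lies on it. Origin: centre of its underside
- print_bed: white print bed fixed to the table, 300 (x) x 260 (y) mm, its top 12 mm above the table, with two steel hinge clamps on its far edge (x from 97 to 147 mm, y from 72 to 118 mm and from -118 to -72 mm, up to 67 mm above the table). Origin: centre of its underside, at table height
- corner (a point): the inner corner where the faces of the two stops meet, on the bed's top (12 mm above the table), at x 80, y -65 mm in the bed's frame; axes as the bed's. The panel belongs on its -x, +y side: fully home, the panel's centre lies 30 mm to -x and 65 mm to +y of the corner, with the panel's long axis along the bed's y
- long_stop: blue stop bar fixed on the bed, 15 (x) x 150 (y) x 10 mm high; its -x face is the stop for the panel's long side. Origin: centre of its underside, on the bed's top; axes as the bed's. Rigid
- short_stop: red stop bar fixed on the bed, 80 (x) x 15 (y) x 10 mm high; its +y face is the stop for the panel's end. Origin: centre of its underside, on the bed's top; axes as the bed's. Rigid
- dark_panel: dark brown wooden panel 130 x 60 x 36 mm without label, lying flat; a bystander. Origin: centre of its underside
- white_tub: round grey ink tub with white lid, 84 mm across, 105 mm tall; a bystander. Origin: centre of its underside
- green_jar: round green ink jar with black lid, 72 mm across, 85 mm tall; a bystander. Origin: centre of its underside
- bowl: clear glass mixing bowl, 110 mm across, 50 mm tall; a bystander. Origin: centre of its underside
- scraper: steel spatula 160 mm long with its handle, lying flat; a bystander
There are look-alikes about, which are no part of the job. Leave any purple or turquoise look-alike of the scanner alone.

How it is judged:
By the outcome, as a careful person would: the job done as asked, in the order asked, and still so for the second after the job is handed in, while the arm keeps its last pose, push and grip.
It also fails if it takes over 72 s, if anything falls off the work surface, if the arm or the gripper's body presses on something with over 40 N, if the wrist force passes 120 N, or if a joint passes its speed limit or range.

## Robot

A 6-joint arm with a two-finger parallel gripper is mounted at the origin on the work surface. World frame = base frame: x ahead of the robot, y to its left, z up, the work surface at z = 0. Lengths are in m, angles in rad, forces in N, time in s.
With the tool pointing down it reaches from about 0.35 to 1 m from the base axis. Payload 7.1 kg.
Tool frame: the origin (TCP) lies on the centre line of the jaws, within the pads' length; the fingertips stand 19 mm ahead of it and the grasp point (between the pads) is the TCP; z points along the fingers, y is the direction in which the jaws open and shut (so a half turn about z gives the same grasp; the last joint's range is limited). The gripper opens to 85 mm and grips with 20 to 120 N. Pads are 22 mm wide; open, the fingers measure 114 mm over their backs; the gripper's body (76 mm by 85 mm) begins 54 mm behind the grasp point. The pads swing forward as they close: fully open they stand 13 mm farther back than shut.
Start: joints at [1.308, 0.423, 1.63, -0, 1.089, -0.019], TCP at [0.151, 0.607, 0.215] pointing down, gripper open.
Joint ranges: [-3, 3], [-0.9, 2.11], [0.09, 2.58], [-1.31, 4.45], [0.11, 2.69], [-2.54, 2.54]. Speed limits (rad/s): [2.39, 2.39, 3.01, 3.14, 3.14, 3.14].

## Interface

Orientations are given as a rotation vector (axis times angle).
In Python, from plant import robot gives the robot as it stands. The module is installed in compiled form; this text tells all that it offers.
- The arm moves only by the tool play_rows, never from a script. Its argument "increments" is a list of rows, each an object of numbers: "claw": the finger opening in m, from 0 to 0.0854; "dx", "dy", "dz": the shift along the tool's x, y, z in m; "rx", "ry", "rz": the turn, a rotation vector about the tool's x, y, z in rad. In form: [{"claw": .., "dx": .., "dy": .., "dz": .., "rx": .., "ry": .., "rz": ..}, ...]. A call has exactly 8 rows; each row is the pose to reach, as a shift and turn from the pose commanded when the call began, along the tool's axes at that moment; what a row does not reach only later rows make up. A row lasts 1/12 s, in which the tool goes at most 41.7 mm and 7.16 degrees, less where a joint would pass 70% of its speed; a pose out of reach is approached as far as the arm can. A call with a gripper value outside its range is refused whole. The fingers move at their own pace and stop on an object; "newtons" is the grip in N (left out, the last holds). Time passes only in rows, so rows that repeat a pose let the fingers close, or fill a call up. It gives the time, the measured TCP pose, the force and the opening at its end, in the units of the state.
- robot.read_state(): the state, without advancing time (a new reading comes with each control period).
- robot.snapshot(name): name is "side" or "top" or "wrist"; returns the picture (384x512x3 uint8, red, green, blue); there is no depth.
- robot.camera_info(name): a dict with "fov_y" (degrees; the focal length in pixels is half the picture's height over the tangent of half this angle, whatever the lens; pixels are square), "cx", "cy" (the principal point, pixels), "D" ([k1, k2, p1, p2, k3] as OpenCV has them; the pictures are not rectified), "R" (3x3) and "t" (3): a world point X has camera coordinates R X + t. Camera axes: x right, y down, z forward; pixel columns grow to the right and rows downward; lengths in m; the calibration is good to about 2 mm. A picture is of the moment at which its call begins: read the wrist's pose just before it. camera_info takes no time and is no camera call; for the wrist camera it gives the pose at the moment of the call.
- robot.hand_in(): hands the job in, once; it reports no verdict.
The state is a dict: "t": time; "joints": joint angles; "joint_vel": joint speeds; "effort": joint torques, N m; "position": TCP position; "tcp_rot": TCP orientation; "contact_force": force on the tool from outside, world axes, zero at the start; "ft_torque": the same for the moment, N m; "opening": opening from 0.0 (shut) to 1.0 (fully open).
Only numpy, scipy, OpenCV 4.12 (cv2) and the standard library are available. Lean on these libraries where they do the work, as an engineer would, in place of code of your own. Each camera call takes 0.05 s, during which the arm holds its last target.

## Working session

There is one attempt and no reset: what is moved stays moved. The work goes in short steps, Python scripts to look and compute and a tool call to move; the robot and the scene stay as the last step left them, time stands still between calls to the robot, and variables do not carry over. Pictures are saved under pics/ and viewed, and the job is handed in when it is done.

Besides the shell and the picture viewer there is one more tool, called after ">>>" as name(argument=value, ...), one argument or row to a line, values as JSON. play_rows: Moves the arm, as the interface text tells. Its arguments: {"type":"object","properties":{"increments":{"type":"array","items":{"type":"object","properties":{"claw":{"type":"number"},"dx":{"type":"number"},"dy":{"type":"number"},"dz":{"type":"number"},"rx":{"type":"number"},"ry":{"type":"number"},"rz":{"type":"number"}}}},"newtons":{"type":"number"}},"required":["increments"]}

```bash
mkdir -p pics; python3 - <<'E'
from plant import robot
import cv2,json
s=robot.read_state()
for k in s: print(k,s[k])
for n in ["side","top","wrist"]:
    c=robot.camera_info(n); print(n,c)
    im=robot.snapshot(n); cv2.imwrite(f"pics/{n}0.png",im[:,:,::-1])
E
```

```text
t 0.0
joints [ 1.30801432e+00  4.23826911e-01  1.63068578e+00  7.52292414e-07
  1.08863796e+00 -1.90070816e-02]
joint_vel [ 0.00138247  0.00124588 -0.00156509  0.00051944 -0.00197547 -0.00104394]
effort [-6.18396025e-04 -5.57364929e+01 -2.81751627e+01 -3.17959223e-05
  7.13258443e-03 -3.02348440e-05]
position [0.15068344 0.60596691 0.21445608]
tcp_rot [-3.81947059e-01 -3.11806610e+00  2.42272261e-03]
contact_force [-0.46653315 -0.08646218 -0.13571536]
ft_torque [-0.00018973 -0.00523697  0.02672898]
opening 1.0025001562143476
side {'fov_y': 54.94822130537178, 'cx': 257.5724089724093, 'cy': 193.07904975117722, 'D': array([-0.07979535,  0.        ,  0.        ,  0.        ,  0.        ]), 'R': array([[ 0.99248085, -0.12233972, -0.00384087],
       [-0.07553035, -0.58744382, -0.80573254],
       [ 0.09631679,  0.79996422, -0.5922671 ]]), 't': array([-0.52278601,  0.06315024,  1.34760841])}
top {'fov_y': 45.1828565442482, 'cx': 256.89554854028734, 'cy': 198.56944216865176, 'D': array([-0.09513314,  0.        ,  0.        ,  0.        ,  0.        ]), 'R': array([[ 0.02700167, -0.99963459,  0.00126359],
       [-0.99457193, -0.02699194, -0.10048938],
       [ 0.10048677,  0.00145665, -0.99493733]]), 't': array([-0.03704171,  0.49097678,  1.38356715])}
wrist {'fov_y': 70.81229082223528, 'cx': 256.11036853160795, 'cy': 192.22489301414282, 'D': array([0.01147045, 0.        , 0.        , 0.        , 0.        ]), 'R': array([[ 2.41556555e-01,  9.70386376e-01, -8.44042338e-04],
       [ 9.27514782e-01, -2.30628750e-01,  2.94154228e-01],
       [ 2.85248594e-01, -7.18377435e-02, -9.55757594e-01]]), 't': array([-0.62389975, -0.03935589,  0.38018942])}
```

View pics/top0.png

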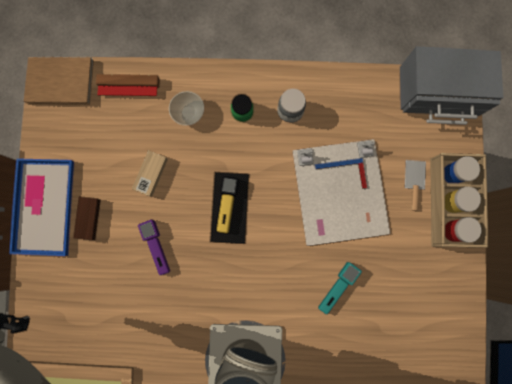

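View pics/side0.png

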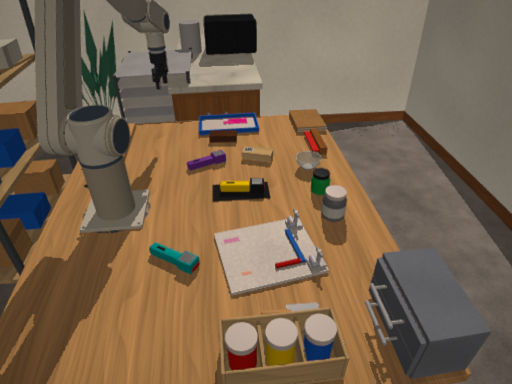

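View pics/wrist0.png

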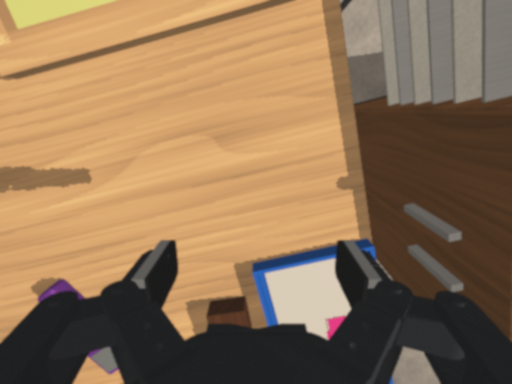

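Top view: the yellow scanner is at (227,205) on the black mat. Look-alikes are purple (155,248) and turquoise (340,288). The light panel is at (151,173), its label at about (146,186). The dark panel is at (88,218), a bystander, and the bed is at (340,192). I choose yellow and light ply, and check both with crops next.

```bash
cat > h.py <<'E'
import numpy as np,cv2
from plant import robot
def cam(n):
    c=robot.camera_info(n); f=192/np.tan(np.radians(c['fov_y'])/2)
    K=np.array([[f,0,c['cx']],[0,f,c['cy']],[0,0,1]]); return K,c['D'],c['R'],c['t']
def ray(n,px,z,C=None):
    K,D,R,t=C or cam(n)
    u=cv2.undistortPoints(np.array(px,float).reshape(-1,1,2),K,D).reshape(-1,2)
    d=np.c_[u,np.ones(len(u))]@R; o=-R.T@t
    return o+d*((z-o[2])/d[:,2])[:,None]
def proj(n,X,C=None):
    K,D,R,t=C or cam(n)
    return cv2.projectPoints(np.array(X,float).reshape(-1,3),cv2.Rodrigues(R)[0],t,K,D)[0].reshape(-1,2)
E
python3 - <<'E'
import cv2,numpy as np
a=cv2.imread('pics/top0.png');b=cv2.imread('pics/side0.png')
def crop(im,x,y,w,h,s): return cv2.resize(im[y:y+h,x:x+w],None,fx=s,fy=s,interpolation=cv2.INTER_CUBIC)
cv2.imwrite('pics/c1.png',np.vstack([crop(a,125,140,133,110,6)[:295*2]])[:600])
cv2.imwrite('pics/c2.png',crop(a,285,130,130,120,5))
cv2.imwrite('pics/c3.png',crop(b,180,130,110,80,7))
E
```

```text
(no output)
```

View pics/c1.png

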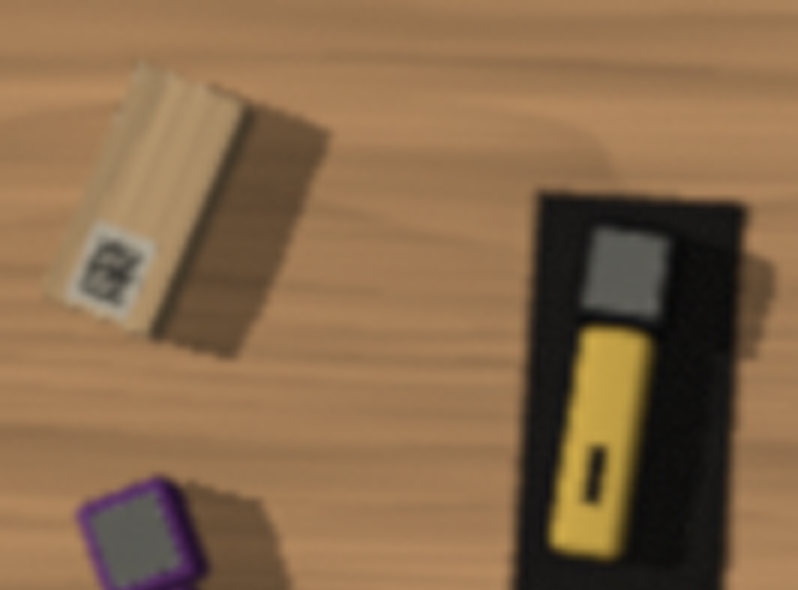

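View pics/c2.png

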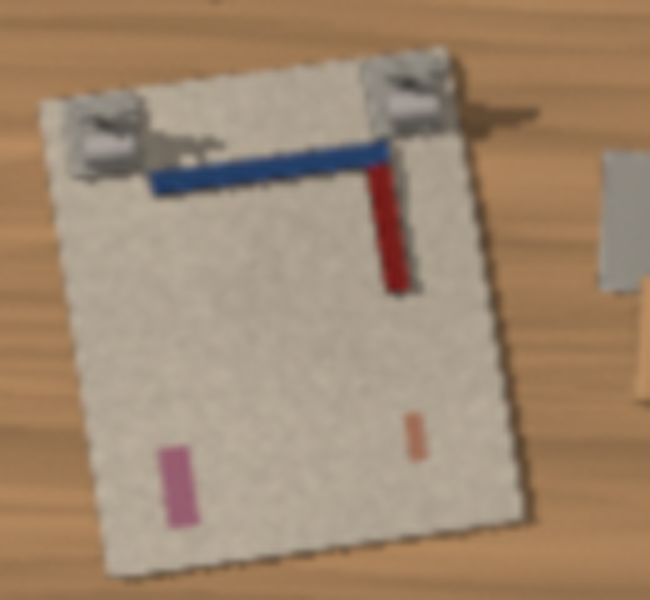

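View pics/c3.png

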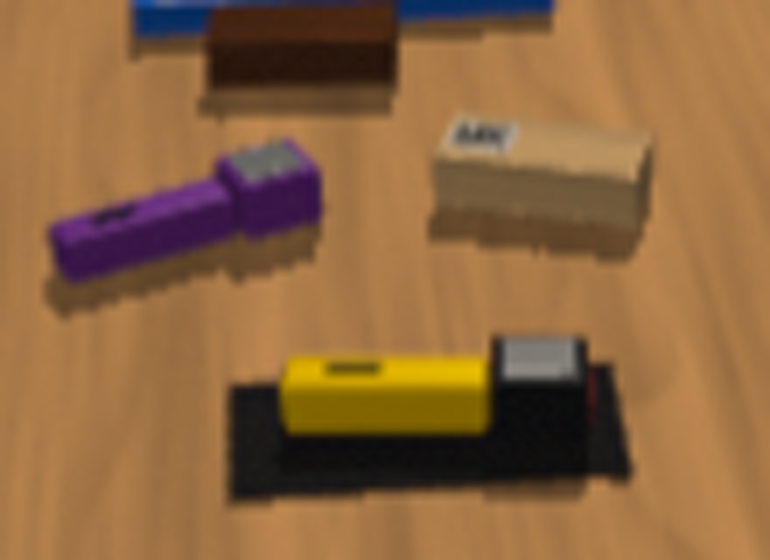

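```bash
python3 - <<'E'
from h import *
P=lambda l,o,s: np.array(l,float)/s+np.array(o)
np.set_printoptions(precision=4,suppress=True)
h=ray('top',P([(585,327),(653,332),(622,558),(548,550)],(125,140),6)-.5*0,.036)
print('handle',h,h.mean(0)); a=(h[0]+h[1]-h[2]-h[3])/2; print(np.linalg.norm(a),np.degrees(np.arctan2(a[1],a[0])),np.linalg.norm(h[0]-h[1]))
p=ray('top',P([(140,62),(245,108),(155,338),(48,295)],(125,140),6),.036)
print('panel',p,p.mean(0)); a=(p[2]+p[3]-p[0]-p[1])/2;print(np.linalg.norm(a),np.degrees(np.arctan2(a[1],a[0])),np.linalg.norm(p[0]-p[1]),np.linalg.norm(p[2]-p[3]))
l=ray('top',P([(105,222),(157,240),(122,320),(68,300)],(125,140),6),.036);print('label',l.mean(0))
b=ray('top',P([(42,100),(447,48),(522,520),(108,577)],(285,130),5),.012)
print('bed',b,b.mean(0)); a=(b[0]+b[1]-b[2]-b[3])/2;print(np.linalg.norm(a),np.degrees(np.arctan2(a[1],a[0])))
im=cv2.imread('pics/top0.png');hsv=cv2.cvtColor(im,cv2.COLOR_BGR2HSV)
for n,lo,hi,roi in [('blue',(100,120,50),(125,255,255),(300,140,390,180)),('red',(172,120,50),(180,255,255),(350,155,380,195)),('red0',(0,170,50),(6,255,255),(350,155,380,195))]:
    m=cv2.inRange(hsv,lo,hi);k=np.zeros_like(m);x0,y0,x1,y1=roi;k[y0:y1,x0:x1]=m[y0:y1,x0:x1]
    pts=cv2.findNonZero(k)
    if pts is None: continue
    r=cv2.minAreaRect(pts);bx=cv2.boxPoints(r);w=ray('top',bx,.022);print(n,r,w,w.mean(0))
E
```

```text
handle [[0.5002 0.0808 0.036 ]
 [0.4986 0.0464 0.036 ]
 [0.3843 0.0583 0.036 ]
 [0.3873 0.0955 0.036 ]] [0.4426 0.0703 0.036 ]
0.11439398221835721 -6.693166924081602 0.034482141384254955
panel [[0.6308 0.3144 0.036 ]
 [0.6081 0.2589 0.036 ]
 [0.4887 0.2991 0.036 ]
 [0.5093 0.3553 0.036 ]] [0.5592 0.3069 0.036 ]
0.12711492872073513 161.38970934446246 0.05996758208606405 0.059784644348390585
label [0.5227 0.3225 0.036 ]
bed [[ 0.6483 -0.1334  0.012 ]
 [ 0.6895 -0.3882  0.012 ]
 [ 0.3944 -0.4351  0.012 ]
 [ 0.3535 -0.1794  0.012 ]] [ 0.5214 -0.284   0.012 ]
0.29863236003271787 8.94526266578588
blue ((338.53851318359375, 163.30770874023438), (3.4729723930358887, 45.64478302001953), 82.87498474121094) [[ 0.603  -0.2023  0.022 ]
 [ 0.625  -0.3432  0.022 ]
 [ 0.6142 -0.3446  0.022 ]
 [ 0.5922 -0.2038  0.022 ]] [ 0.6086 -0.2735  0.022 ]
red ((359.9000244140625, 163.30001831054688), (0.4472135603427887, 2.2360680103302), 63.43495178222656) [[ 0.6095 -0.3365  0.022 ]
 [ 0.6129 -0.3427  0.022 ]
 [ 0.6116 -0.3433  0.022 ]
 [ 0.6083 -0.3371  0.022 ]] [ 0.6106 -0.3399  0.022 ]
red0 ((362.25677490234375, 175.54055786132812), (23.509056091308594, 3.2879796028137207), 80.53767395019531) [[ 0.6076 -0.3362  0.022 ]
 [ 0.6096 -0.3463  0.022 ]
 [ 0.5375 -0.3585  0.022 ]
 [ 0.5355 -0.3484  0.022 ]] [ 0.5725 -0.3473  0.022 ]
```

```bash
cat >> h.py <<'E'
from scipy.spatial.transform import Rotation as Ro
def downrot(yaw):  # tool y axis at yaw (deg), z down
    y=np.array([np.cos(np.radians(yaw)),np.sin(np.radians(yaw)),0]);z=np.array([0,0,-1.]);x=np.cross(y,z)
    return np.c_[x,y,z]
def state():
    s=robot.read_state();R=Ro.from_rotvec(s['tcp_rot']).as_matrix()
    yaw=np.degrees(np.arctan2(R[1,1],R[0,1]))
    return s,R,yaw
def show():
    s,R,yaw=state()
    print('t %.2f pos %s yaw %.2f tilt %.2f F %s open %.1fmm q %s'%(s['t'],np.round(s['position'],4),yaw,np.degrees(np.arccos(-R[2,2])),np.round(s['contact_force'],1),s['opening']*85.4,np.round(s['joints'],2)))
def plan(pos,yaw,frompos=None,fromyaw=None):
    s,R,y0=state()
    if fromyaw is not None: R=downrot(fromyaw)
    p=s['position'] if frompos is None else np.array(frompos)
    d=R.T@(np.array(pos)-p); w=Ro.from_matrix(R.T@downrot(yaw)).as_rotvec()
    print('shift',np.round(d,4),'turn',np.round(w,4),'dist %.3f deg %.1f'%(np.linalg.norm(d),np.degrees(np.linalg.norm(w))))
E
python3 - <<'E'
from h import *
show()
for yaw in (83.3,-96.7): plan((0.445,0.08,0.20),yaw)
print(robot.camera_info('wrist')['R']@Ro.from_rotvec(state()[0]['tcp_rot']).as_matrix())
E
```

```text
t 0.15 pos [0.1508 0.6061 0.2146] yaw 76.03 tilt 0.07 F [ 0.6  0.3 -0.1] open 85.2mm q [ 1.31  0.42  1.63 -0.    1.09 -0.02]
shift [-0.4125 -0.4395  0.0151] turn [-1.200e-03 -1.000e-04 -1.268e-01] dist 0.603 deg 7.3
shift [-0.4125 -0.4395  0.0151] turn [-1.0000e-04  1.8000e-03  3.0148e+00] dist 0.603 deg 172.7
[[-1.99548049e-04  9.99999832e-01 -5.43829705e-04]
 [-9.55756206e-01 -3.50692149e-04 -2.94159739e-01]
 [-2.94159880e-01  4.61069614e-04  9.55756116e-01]]
```

```bash
python3 - <<'E'
from h import *
plan((0.51,0.08,0.26),83.3)
E
```

```text
shift [-0.4756 -0.4239 -0.0449] turn [-1.200e-03 -1.000e-04 -1.268e-01] dist 0.639 deg 7.3
```

>>> play_rows(
  increments=[
    {"dx": -0.02,"dy": -0.018,"dz": -0.003,"rz": -0.01,"claw": 0.085},
    {"dx": -0.045,"dy": -0.041,"dz": -0.008,"rz": -0.02,"claw": 0.085},
    {"dx": -0.074,"dy": -0.067,"dz": -0.012,"rz": -0.03,"claw": 0.085},
    {"dx": -0.103,"dy": -0.093,"dz": -0.016,"rz": -0.04,"claw": 0.085},
    {"dx": -0.132,"dy": -0.119,"dz": -0.02,"rz": -0.05,"claw": 0.085},
    {"dx": -0.161,"dy": -0.145,"dz": -0.022,"rz": -0.06,"claw": 0.085},
    {"dx": -0.19,"dy": -0.171,"dz": -0.024,"rz": -0.07,"claw": 0.085},
    {"dx": -0.22,"dy": -0.197,"dz": -0.026,"rz": -0.08,"claw": 0.085},
  ],
  newtons=40,
)

```text
validation failed for argument at $.in...
```

```bash
python3 - <<'E'
from h import *
show();plan((0.51,0.08,0.26),83.3)
E
```

```text
t 0.15 pos [0.1508 0.6061 0.2146] yaw 76.03 tilt 0.07 F [ 0.6  0.3 -0.1] open 85.2mm q [ 1.31  0.42  1.63 -0.    1.09 -0.02]
shift [-0.4756 -0.4239 -0.0449] turn [-1.200e-03 -1.000e-04 -1.268e-01] dist 0.639 deg 7.3
```

>>> play_rows(
  increments=[
    {"claw": 0.085,"dx": -0.02,"dy": -0.018,"dz": -0.003,"rx": 0,"ry": 0,"rz": -0.01},
    {"claw": 0.085,"dx": -0.045,"dy": -0.041,"dz": -0.008,"rx": 0,"ry": 0,"rz": -0.02},
    {"claw": 0.085,"dx": -0.074,"dy": -0.067,"dz": -0.012,"rx": 0,"ry": 0,"rz": -0.03},
    {"claw": 0.085,"dx": -0.103,"dy": -0.093,"dz": -0.016,"rx": 0,"ry": 0,"rz": -0.04},
    {"claw": 0.085,"dx": -0.132,"dy": -0.119,"dz": -0.02,"rx": 0,"ry": 0,"rz": -0.05},
    {"claw": 0.085,"dx": -0.161,"dy": -0.145,"dz": -0.022,"rx": 0,"ry": 0,"rz": -0.06},
    {"claw": 0.085,"dx": -0.19,"dy": -0.171,"dz": -0.024,"rx": 0,"ry": 0,"rz": -0.07},
    {"claw": 0.085,"dx": -0.22,"dy": -0.197,"dz": -0.026,"rx": 0,"ry": 0,"rz": -0.08},
  ],
  newtons=40,
)

```text
t: 0.82
position: [0.3172, 0.3605, 0.2413]
tcp_rot: [0.256, 3.131, -0.0]
contact_force: [1.7, 0.0, -1.3]
opening: 0.997
```

```bash
python3 - <<'E'
from h import *
show();plan((0.51,0.08,0.26),83.3)
E
```

```text
t 0.82 pos [0.3172 0.3605 0.2413] yaw 80.67 tilt 0.00 F [ 1.7  0.  -1.3] open 85.1mm q [ 0.82  0.17  1.92 -0.    1.05 -0.58]
shift [-0.2357 -0.2455 -0.0187] turn [ 0.      0.     -0.0459] dist 0.341 deg 2.6
```

>>> play_rows(
  increments=[
    {"claw": 0.085,"dx": -0.028,"dy": -0.029,"dz": -0.002,"rx": 0,"ry": 0,"rz": -0.01},
    {"claw": 0.085,"dx": -0.056,"dy": -0.058,"dz": -0.005,"rx": 0,"ry": 0,"rz": -0.02},
    {"claw": 0.085,"dx": -0.084,"dy": -0.087,"dz": -0.008,"rx": 0,"ry": 0,"rz": -0.03},
    {"claw": 0.085,"dx": -0.112,"dy": -0.116,"dz": -0.011,"rx": 0,"ry": 0,"rz": -0.04},
    {"claw": 0.085,"dx": -0.14,"dy": -0.145,"dz": -0.014,"rx": 0,"ry": 0,"rz": -0.046},
    {"claw": 0.085,"dx": -0.168,"dy": -0.174,"dz": -0.016,"rx": 0,"ry": 0,"rz": -0.046},
    {"claw": 0.085,"dx": -0.192,"dy": -0.2,"dz": -0.018,"rx": 0,"ry": 0,"rz": -0.046},
    {"claw": 0.085,"dx": -0.21,"dy": -0.22,"dz": -0.019,"rx": 0,"ry": 0,"rz": -0.046},
  ],
)

```text
t: 1.48
position: [0.4894, 0.1084, 0.2605]
tcp_rot: [0.187, 3.135, -0.0]
contact_force: [0.9, 1.3, -0.4]
opening: 0.993
```

```bash
python3 - <<'E'
from h import *
show()
C=cam('wrist');np.save('w1.npy',np.array([0]));im=robot.snapshot('wrist');cv2.imwrite('pics/w1.png',im[:,:,::-1])
import pickle;pickle.dump(C,open('w1.pkl','wb'))
E
```

```text
t 1.48 pos [0.4894 0.1084 0.2605] yaw 83.17 tilt 0.04 F [ 0.9  1.3 -0.4] open 84.8mm q [ 0.19  0.18  1.86 -0.    1.1  -1.26]
```

View pics/w1.png

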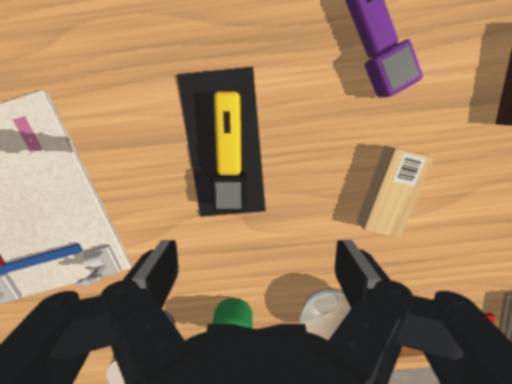

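The wrist view shows the yellow handle at (228,134), its head at (229,195), the panel at (398,192) and its label at (409,169). Purple at (385,50) is the look-alike.

```bash
python3 - <<'E'
from h import *
import pickle
np.set_printoptions(precision=4,suppress=True)
C=pickle.load(open('w1.pkl','rb'));im=cv2.imread('pics/w1.png');hsv=cv2.cvtColor(im,cv2.COLOR_BGR2HSV)
m=cv2.inRange(hsv,(20,150,150),(35,255,255));m[:,:190]=0;m[:,260:]=0;m=cv2.morphologyEx(m,cv2.MORPH_CLOSE,np.ones((15,15)))
r=cv2.minAreaRect(cv2.findNonZero(m));print('Y',r);w=ray('wrist',cv2.boxPoints(r),.036,C);print(w,w.mean(0))
ws=w[np.argsort(w[:,0])];a=ws[2:].mean(0)-ws[:2].mean(0);print(np.linalg.norm(a),np.degrees(np.arctan2(a[1],a[0])))
# gray head window top
m=cv2.inRange(im,(80,80,80),(140,140,140));k=np.zeros_like(m);k[175:212,205:250]=m[175:212,205:250]
r=cv2.minAreaRect(cv2.findNonZero(k));w=ray('wrist',cv2.boxPoints(r),.044,C);print('head',r,w.mean(0))
# label
m=cv2.inRange(hsv,(0,0,150),(180,60,255));k=np.zeros_like(m);k[145:190,385:432]=m[145:190,385:432]
k=cv2.morphologyEx(k,cv2.MORPH_CLOSE,np.ones((7,7)))
r=cv2.minAreaRect(cv2.findNonZero(k));w=ray('wrist',cv2.boxPoints(r),.036,C);print('label',r,w,w.mean(0))
cr=cv2.resize(im[135:245,340:445],None,fx=5,fy=5,interpolation=cv2.INTER_CUBIC);cv2.imwrite('pics/c4.png',cr)
cr=cv2.resize(im[80:220,175:275],None,fx=4,fy=4,interpolation=cv2.INTER_CUBIC);cv2.imwrite('pics/c5.png',cr)
E
```

```text
Y ((227.5, 133.0), (82.0, 25.0), 90.0)
[[0.388  0.0649 0.036 ]
 [0.3919 0.098  0.036 ]
 [0.503  0.0827 0.036 ]
 [0.4987 0.0465 0.036 ]] [0.4454 0.073  0.036 ]
0.11216132725863824 -8.660384314016223
head ((227.5, 195.0), (26.0, 25.0), 90.0) [0.5305 0.0609 0.044 ]
label ((408.5965270996094, 169.53753662109375), (22.523447036743164, 31.947050094604492), 21.250505447387695) [[0.5391 0.303  0.036 ]
 [0.4971 0.3179 0.036 ]
 [0.5125 0.348  0.036 ]
 [0.5554 0.334  0.036 ]] [0.526  0.3257 0.036 ]
```

View pics/c4.png

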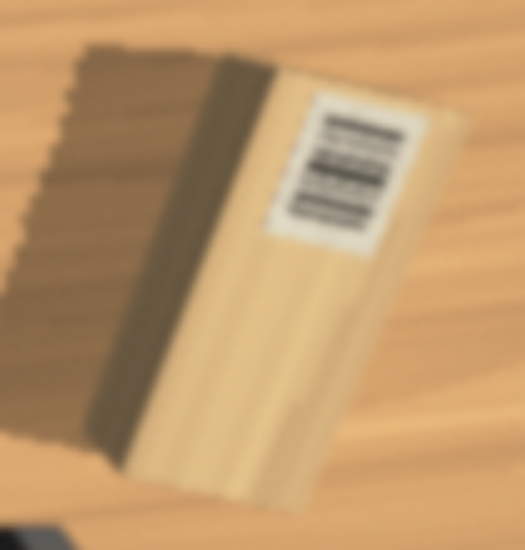

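View pics/c5.png

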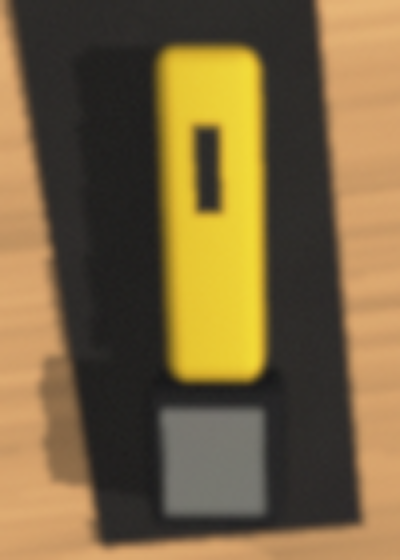

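```bash
python3 - <<'E'
from h import *
import pickle
np.set_printoptions(precision=4,suppress=True)
C=pickle.load(open('w1.pkl','rb'))
P=lambda l,o,s: (np.array(l,float)+.5)/s-.5+np.array(o)
h=ray('wrist',P([(168,382),(267,380),(263,46),(155,46)],(175,80),4),.036,C)
print('handle',h,h.mean(0)); a=(h[0]+h[1]-h[2]-h[3])/2; print(np.linalg.norm(a),np.degrees(np.arctan2(a[1],a[0])),np.linalg.norm(h[0]-h[1]),np.linalg.norm(h[2]-h[3]))
g=ray('wrist',P([(160,407),(266,407),(267,517),(162,517)],(175,80),4),.044,C);print('grey',g.mean(0),g)
b=g.mean(0)-h.mean(0);print(np.degrees(np.arctan2(b[1],b[0])),np.linalg.norm(b[:2]))
p=ray('wrist',P([(275,66),(468,115),(308,512),(122,470)],(340,135),5),.036,C)
print('panel',p,p.mean(0)); a=(p[0]+p[1]-p[2]-p[3])/2;print(np.linalg.norm(a),np.degrees(np.arctan2(a[1],a[0])),np.linalg.norm(p[0]-p[1]),np.linalg.norm(p[2]-p[3]))
u=a/np.linalg.norm(a);print('label from panel',p.mean(0)+.04*u)
l=ray('wrist',P([(315,92),(428,122),(378,258),(268,234)],(340,135),5),.036,C);print('label',l.mean(0))
# bed/mat: mat corners
m=ray('wrist',P([(103,545),(360,520)],(175,80),4),.004,C);print('mat end',m)
m=ray('top',P([(540,190),(745,205)],(125,140),6),.004);print('mat end top',m)
E
```

```text
handle [[0.5006 0.0486 0.036 ]
 [0.5042 0.0846 0.036 ]
 [0.3909 0.0987 0.036 ]
 [0.3866 0.063  0.036 ]] [0.4456 0.0737 0.036 ]
0.11450636397620853 -7.151793524420224 0.036151542251742184 0.03597372788019402
grey [0.5308 0.0617 0.044 ] [[0.5076 0.0456 0.044 ]
 [0.5122 0.0835 0.044 ]
 [0.5541 0.0782 0.044 ]
 [0.5494 0.0395 0.044 ]]
-8.013631048955412 0.08608001194202332
panel [[0.4915 0.3048 0.036 ]
 [0.5122 0.3596 0.036 ]
 [0.6332 0.3193 0.036 ]
 [0.612  0.2618 0.036 ]] [0.5622 0.3114 0.036 ]
0.12772087351442105 160.95621216854116 0.0585240415914204 0.0612773435038586
label from panel [0.5244 0.3244 0.036 ]
label [0.5266 0.3264 0.036 ]
mat end [[0.5729 0.005  0.004 ]
 [0.5747 0.1119 0.004 ]]
mat end top [[0.5759 0.1105 0.004 ]
 [0.5709 0.0038 0.004 ]]
```

```bash
python3 - <<'E'
from h import *
show();plan((0.4862,0.0676,0.11),82.8)
E
```

```text
t 1.53 pos [0.4916 0.1061 0.2607] yaw 83.12 tilt 0.18 F [ 2.7 -1.7  0.3] open 85.2mm q [ 0.19  0.19  1.85 -0.    1.1  -1.26]
shift [ 0.0011 -0.0386  0.1508] turn [-0.0014  0.0028  0.0055] dist 0.156 deg 0.4
```

>>> play_rows(
  increments=[
    {"claw": 0.085,"dx": 0,"dy": -0.008,"dz": 0.018,"rx": 0,"ry": 0,"rz": 0.005},
    {"claw": 0.085,"dx": 0,"dy": -0.016,"dz": 0.042,"rx": 0,"ry": 0,"rz": 0.005},
    {"claw": 0.085,"dx": 0,"dy": -0.024,"dz": 0.07,"rx": 0,"ry": 0,"rz": 0.005},
    {"claw": 0.085,"dx": 0.001,"dy": -0.032,"dz": 0.1,"rx": 0,"ry": 0,"rz": 0.005},
    {"claw": 0.085,"dx": 0.001,"dy": -0.037,"dz": 0.125,"rx": 0,"ry": 0,"rz": 0.005},
    {"claw": 0.085,"dx": 0.001,"dy": -0.039,"dz": 0.14,"rx": 0,"ry": 0,"rz": 0.005},
    {"claw": 0.085,"dx": 0.001,"dy": -0.039,"dz": 0.151,"rx": 0,"ry": 0,"rz": 0.005},
    {"claw": 0.085,"dx": 0.001,"dy": -0.039,"dz": 0.151,"rx": 0,"ry": 0,"rz": 0.005},
  ],
)

```text
t: 2.2
position: [0.4811, 0.0721, 0.1072]
tcp_rot: [-0.193, -3.132, 0.001]
contact_force: [-0.2, 0.0, 0.8]
opening: 0.996
```

```bash
python3 - <<'E'
from h import *
C=cam('wrist');im=robot.snapshot('wrist');cv2.imwrite('pics/w2.png',im[:,:,::-1])
show();plan((0.4862,0.0676,0.026),82.8)
E
```

```text
t 2.25 pos [0.482  0.0724 0.1085] yaw 82.96 tilt 0.12 F [ 0.1 -0.1 -0.6] open 85.3mm q [ 0.12  0.39  2.    0.    0.75 -1.32]
shift [-0.0049 -0.0042  0.0825] turn [-0.0004 -0.002   0.0028] dist 0.083 deg 0.2
```

View pics/w2.png

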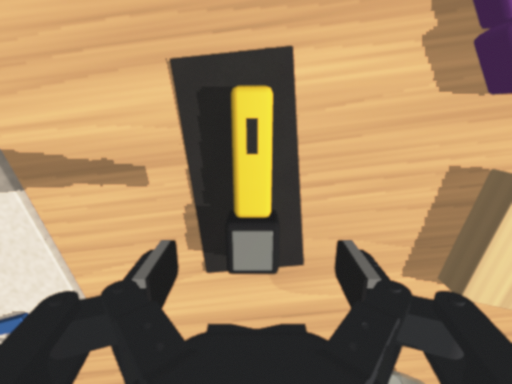

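The handle (232–273, 87–217) is centred between the jaws. I re-measure it from this closer view.

```bash
python3 - <<'E'
from h import *
np.set_printoptions(precision=4,suppress=True)
im=cv2.imread('pics/w2.png');hsv=cv2.cvtColor(im,cv2.COLOR_BGR2HSV)
m=cv2.inRange(hsv,(20,120,120),(35,255,255));m[:,:220]=0;m[:,285:]=0
ys=np.arange(95,210);L=[];Rr=[]
for y in ys:
    x=np.nonzero(m[y])[0];L.append(x.min()-.5);Rr.append(x.max()+.5)
yy=np.nonzero(m.any(1))[0];print(yy.min(),yy.max())
mid=(np.array(L)+np.array(Rr))/2;c=np.polyfit(ys,mid,1)
w=ray('wrist',[(np.polyval(c,v),v) for v in (yy.min()-.5,yy.max()+.5)],.036);d=w[1]-w[0]
print(w,w.mean(0),np.linalg.norm(d),np.degrees(np.arctan2(d[1],d[0])))
E
```

```text
85 217
[[0.3892 0.0801 0.036 ]
 [0.5031 0.0661 0.036 ]] [0.4462 0.0731 0.036 ] 0.11475161876982949 -6.990924502080316
```

>>> play_rows(
  increments=[
    {"claw": 0.085,"dx": -0.003,"dy": -0.002,"dz": 0.01,"rx": 0,"ry": 0,"rz": 0},
    {"claw": 0.085,"dx": -0.005,"dy": -0.004,"dz": 0.025,"rx": 0,"ry": 0,"rz": 0},
    {"claw": 0.085,"dx": -0.005,"dy": -0.004,"dz": 0.042,"rx": 0,"ry": 0,"rz": 0},
    {"claw": 0.085,"dx": -0.005,"dy": -0.004,"dz": 0.058,"rx": 0,"ry": 0,"rz": 0},
    {"claw": 0.085,"dx": -0.005,"dy": -0.004,"dz": 0.07,"rx": 0,"ry": 0,"rz": 0},
    {"claw": 0.085,"dx": -0.005,"dy": -0.004,"dz": 0.078,"rx": 0,"ry": 0,"rz": 0},
    {"claw": 0.085,"dx": -0.005,"dy": -0.004,"dz": 0.08,"rx": 0,"ry": 0,"rz": 0},
    {"claw": 0.085,"dx": -0.005,"dy": -0.004,"dz": 0.08,"rx": 0,"ry": 0,"rz": 0},
  ],
)

```text
t: 2.92
position: [0.4873, 0.0678, 0.0292]
tcp_rot: [0.193, 3.136, 0.0]
contact_force: [-0.4, 0.6, -0.1]
opening: 0.991
```

```bash
python3 - <<'E'
from h import *
show();plan((0.4872,0.0680,0.026),82.9)
E
```

```text
t 2.92 pos [0.4873 0.0678 0.0292] yaw 82.97 tilt 0.01 F [-0.4  0.6 -0.1] open 84.6mm q [ 0.11  0.54  2.02 -0.    0.58 -1.33]
shift [0.0001 0.0002 0.0032] turn [0.     0.0002 0.0013] dist 0.003 deg 0.1
```

>>> play_rows(
  increments=[
    {"claw": 0.06,"dx": 0,"dy": 0,"dz": 0.003,"rx": 0,"ry": 0,"rz": 0},
    {"claw": 0.045,"dx": 0,"dy": 0,"dz": 0.003,"rx": 0,"ry": 0,"rz": 0},
    {"claw": 0.038,"dx": 0,"dy": 0,"dz": 0.003,"rx": 0,"ry": 0,"rz": 0},
    {"claw": 0.03,"dx": 0,"dy": 0,"dz": 0.003,"rx": 0,"ry": 0,"rz": 0},
    {"claw": 0.02,"dx": 0,"dy": 0,"dz": 0.003,"rx": 0,"ry": 0,"rz": 0},
    {"claw": 0.02,"dx": 0,"dy": 0,"dz": 0.003,"rx": 0,"ry": 0,"rz": 0},
    {"claw": 0.02,"dx": 0,"dy": 0,"dz": 0.003,"rx": 0,"ry": 0,"rz": 0},
    {"claw": 0.02,"dx": 0,"dy": 0,"dz": 0.003,"rx": 0,"ry": 0,"rz": 0},
  ],
  newtons=50,
)

```text
t: 3.58
position: [0.487, 0.0677, 0.0263]
tcp_rot: [0.193, 3.136, 0.0]
contact_force: [-0.8, -0.2, 0.6]
opening: 0.232
```

```bash
python3 - <<'E'
from h import *
show()
E
```

```text
t 3.58 pos [0.487  0.0677 0.0263] yaw 82.96 tilt 0.01 F [-0.8 -0.2  0.6] open 19.8mm q [ 0.11  0.55  2.02 -0.    0.57 -1.33]
```

```bash
python3 - <<'E'
from h import *
a=robot.snapshot('wrist')[:,:,::-1];b=robot.snapshot('side')[:,:,::-1][140:240,170:310]
cv2.imwrite('pics/w3.png',a);cv2.imwrite('pics/s3.png',cv2.resize(b,None,fx=5,fy=5,interpolation=cv2.INTER_CUBIC))
show()
E
```

```text
t 3.68 pos [0.487  0.0677 0.0262] yaw 82.96 tilt 0.00 F [ 0.5 -0.3  0.9] open 19.8mm q [ 0.11  0.55  2.02 -0.    0.57 -1.33]
```

View pics/w3.png

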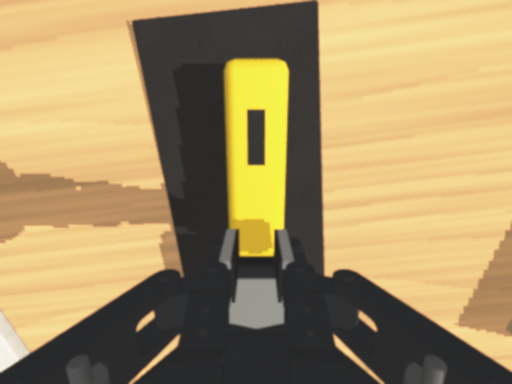

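View pics/s3.png

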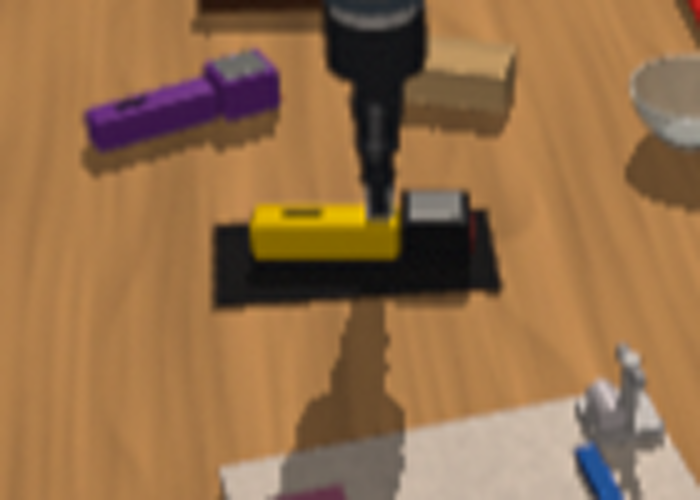

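```bash
python3 - <<'E'
from h import *
np.set_printoptions(precision=1,suppress=True)
s,R,y=state()
for dz in (19,9,0,-10,-20,-40):
  X=[s['position']+R@np.array([x,yy,dz])*1e-0 if 0 else s['position']+R@(np.array([x,yy,dz])/1000) for x in(-11,11) for yy in (-10,10)]
  print(dz,'wrist',proj('wrist',X).ravel(),'side crop',((proj('side',X)-[170,140])*5).ravel())
C=cam('wrist');print('cam centre',-C[2].T@C[3])
a=cv2.imread('pics/w3.png')[200:384,170:350];cv2.imwrite('pics/c6.png',cv2.resize(a,None,fx=3.2,fy=3.2,interpolation=cv2.INTER_CUBIC))
E
```

```text
19 wrist [243.  231.8 270.6 231.8 242.6 203.2 271.1 203.2] side crop [390.6 248.2 391.1 233.4 362.3 248.3 363.2 233.4]
9 wrist [242.3 238.1 271.3 238.1 241.9 208.2 271.9 208.2] side crop [390.4 237.8 390.9 222.9 362.  237.8 362.8 223. ]
0 wrist [241.7 244.4 272.1 244.4 241.1 213.2 272.7 213.2] side crop [390.1 228.3 390.7 213.5 361.7 228.3 362.5 213.6]
-10 wrist [240.9 252.1 273.  252.1 240.3 219.3 273.6 219.3] side crop [389.9 217.6 390.4 202.9 361.3 217.7 362.2 203. ]
-20 wrist [240.  260.7 274.  260.7 239.3 226.3 274.8 226.3] side crop [389.6 206.9 390.2 192.3 360.9 207.  361.8 192.4]
-40 wrist [237.8 281.5 276.5 281.5 236.9 243.1 277.5 243.1] side crop [389.1 185.2 389.7 170.7 360.2 185.3 361.1 170.8]
cam centre [0.4 0.1 0.2]
```

View pics/c6.png

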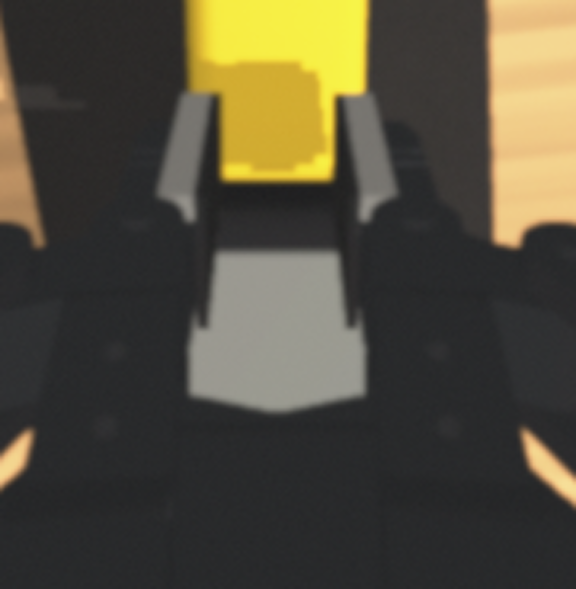

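```bash
python3 - <<'E'
from h import *
np.set_printoptions(precision=1,suppress=True)
s,R,y=state()
for dz in (19,6,0,-10,-20,-30,-40):
  print(dz,[proj('wrist',[s['position']+R@(np.array([x,yy,dz])/1000) for yy in (-42.5,42.5)]).ravel() for x in (-11,11)])
for z in (.036,.04,.044,.048,.052): 
  # ray through seen tip front edge corners w3: inner (238.5,229),(274.7,229)
  w=ray('wrist',[(238.5,229),(274.7,229)],z); print(z,((w-s['position'])@R*1000))
a=cv2.imread('pics/w2.png')[220:384,100:420];cv2.imwrite('pics/c7.png',cv2.resize(a,None,fx=2.5,fy=2.5,interpolation=cv2.INTER_CUBIC))
E
```

```text
19 [array([198.2, 231.9, 315.4, 231.8]), array([196.2, 203.2, 317.4, 203.2])]
6 [array([194.3, 240.2, 319.4, 240.1]), array([192. , 209.8, 321.7, 209.8])]
0 [array([192.3, 244.4, 321.5, 244.4]), array([189.9, 213.2, 323.9, 213.2])]
-10 [array([188.6, 252.1, 325.2, 252.1]), array([186. , 219.4, 327.9, 219.3])]
-20 [array([184.6, 260.8, 329.4, 260.7]), array([181.6, 226.3, 332.5, 226.3])]
-30 [array([180. , 270.5, 334.1, 270.5]), array([176.6, 234.2, 337.6, 234.1])]
-40 [array([174.7, 281.6, 339.5, 281.5]), array([170.8, 243.2, 343.5, 243.1])]
0.036 [[  4.6 -11.2  -9.8]
 [  4.6  10.8  -9.8]]
0.04 [[  6.4 -10.9 -13.8]
 [  6.4  10.5 -13.8]]
0.044 [[  8.3 -10.6 -17.8]
 [  8.3  10.2 -17.8]]
0.048 [[ 10.1 -10.3 -21.8]
 [ 10.1   9.9 -21.8]]
0.052 [[ 12.  -10.1 -25.8]
 [ 12.    9.6 -25.8]]
```

View pics/c7.png

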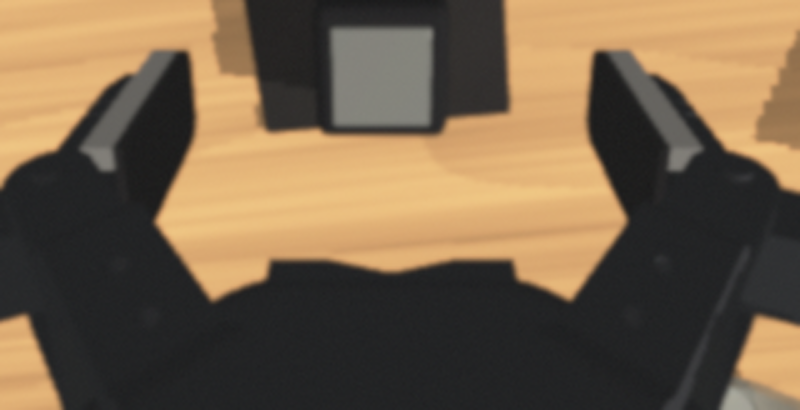

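The fingers shut to 20 mm without any contact. Projecting the tool frame into the wrist and side pictures shows why. The fingertips appear about 20 mm behind the reported TCP when nearly shut and about 30 mm behind it when open, not 19 mm ahead. So they shut above the handle top. I'll open, lower in steps, and check against the side view.

>>> play_rows(
  increments=[
    {"claw": 0.085,"dx": 0,"dy": 0,"dz": 0,"rx": 0,"ry": 0,"rz": 0},
    {"claw": 0.085,"dx": 0,"dy": 0,"dz": 0,"rx": 0,"ry": 0,"rz": 0},
    {"claw": 0.085,"dx": 0,"dy": 0,"dz": 0,"rx": 0,"ry": 0,"rz": 0},
    {"claw": 0.085,"dx": 0,"dy": 0,"dz": 0,"rx": 0,"ry": 0,"rz": 0},
    {"claw": 0.085,"dx": 0,"dy": 0,"dz": 0.005,"rx": 0,"ry": 0,"rz": 0},
    {"claw": 0.085,"dx": 0,"dy": 0,"dz": 0.012,"rx": 0,"ry": 0,"rz": 0},
    {"claw": 0.085,"dx": 0,"dy": 0,"dz": 0.018,"rx": 0,"ry": 0,"rz": 0},
    {"claw": 0.085,"dx": 0,"dy": 0,"dz": 0.02,"rx": 0,"ry": 0,"rz": 0},
  ],
)

```text
t: 4.35
position: [0.4862, 0.0676, 0.0049]
tcp_rot: [-0.193, -3.134, 0.001]
contact_force: [-0.8, 0.7, 0.4]
opening: 0.997
```

```bash
python3 - <<'E'
from h import *
b=robot.snapshot('side')[:,:,::-1][140:240,170:310];cv2.imwrite('pics/s4.png',cv2.resize(b,None,fx=5,fy=5,interpolation=cv2.INTER_CUBIC))
show()
s,R,y=state()
for dz in (0,-10,-20,-30,-40): print(dz,((proj('side',[s['position']+R@(np.array([x,-44,dz])/1000) for x in (-11,11)])-[170,140])*5).ravel())
E
```

```text
t 4.40 pos [0.4861 0.0676 0.0049] yaw 82.97 tilt 0.12 F [-0.1 -0.4 -1. ] open 85.2mm q [ 0.11  0.59  2.02 -0.    0.53 -1.33]
0 [388.64034902 276.84304959 359.84746693 276.88227278]
-10 [388.4086041  266.2947292  359.49435596 266.33522375]
-20 [388.17515849 255.65710938 359.13867042 255.6989033 ]
-30 [387.9399976  244.92922271 358.78038851 244.97234468]
-40 [387.7031068  234.11009113 358.41948838 234.15457051]
```

View pics/s4.png

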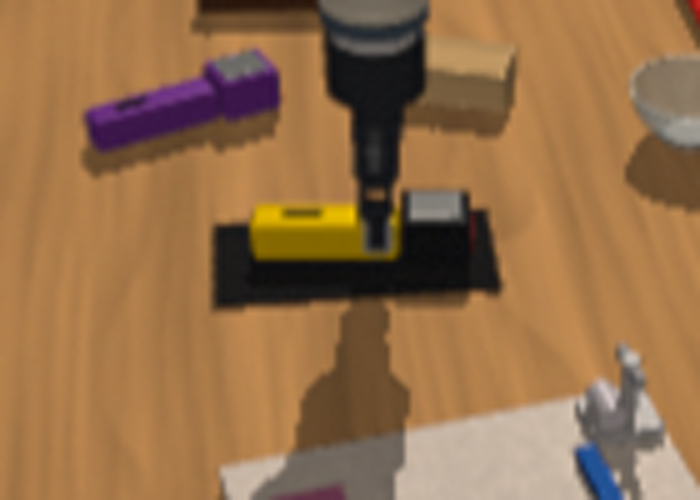

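>>> play_rows(
  increments=[
    {"claw": 0.085,"dx": 0,"dy": 0,"dz": 0.005,"rx": 0,"ry": 0,"rz": 0},
    {"claw": 0.085,"dx": 0,"dy": 0,"dz": 0.011,"rx": 0,"ry": 0,"rz": 0},
    {"claw": 0.085,"dx": 0,"dy": 0,"dz": 0.015,"rx": 0,"ry": 0,"rz": 0},
    {"claw": 0.085,"dx": 0,"dy": 0,"dz": 0.016,"rx": 0,"ry": 0,"rz": 0},
    {"claw": 0.06,"dx": 0,"dy": 0,"dz": 0.016,"rx": 0,"ry": 0,"rz": 0},
    {"claw": 0.045,"dx": 0,"dy": 0,"dz": 0.016,"rx": 0,"ry": 0,"rz": 0},
    {"claw": 0.03,"dx": 0,"dy": 0,"dz": 0.016,"rx": 0,"ry": 0,"rz": 0},
    {"claw": 0.02,"dx": 0,"dy": 0,"dz": 0.016,"rx": 0,"ry": 0,"rz": 0},
  ],
  newtons=50,
)

```text
t: 5.07
position: [0.4872, 0.0677, -0.0096]
tcp_rot: [0.193, 3.135, 0.0]
contact_force: [-0.4, 0.4, 0.0]
opening: 0.445
```

>>> play_rows(
  increments=[
    {"claw": 0.02,"dx": 0,"dy": 0,"dz": 0,"rx": 0,"ry": 0,"rz": 0},
    {"claw": 0.02,"dx": 0,"dy": 0,"dz": 0,"rx": 0,"ry": 0,"rz": 0},
    {"claw": 0.02,"dx": 0,"dy": 0,"dz": 0,"rx": 0,"ry": 0,"rz": 0},
    {"claw": 0.02,"dx": 0,"dy": 0,"dz": 0,"rx": 0,"ry": 0,"rz": 0},
    {"claw": 0.02,"dx": 0,"dy": 0,"dz": 0,"rx": 0,"ry": 0,"rz": 0},
    {"claw": 0.02,"dx": 0,"dy": 0,"dz": 0,"rx": 0,"ry": 0,"rz": 0},
    {"claw": 0.02,"dx": 0,"dy": 0,"dz": 0,"rx": 0,"ry": 0,"rz": 0},
    {"claw": 0.02,"dx": 0,"dy": 0,"dz": 0,"rx": 0,"ry": 0,"rz": 0},
  ],
)

```text
t: 5.73
position: [0.4873, 0.0677, -0.0094]
tcp_rot: [0.193, 3.135, 0.0]
contact_force: [-0.9, 0.1, 5.0]
opening: 0.391
```

```bash
python3 - <<'E'
from h import *
show()
b=robot.snapshot('side')[:,:,::-1][140:240,170:310];cv2.imwrite('pics/s5.png',cv2.resize(b,None,fx=5,fy=5,interpolation=cv2.INTER_CUBIC))
cv2.imwrite('pics/w5.png',robot.snapshot('wrist')[:,:,::-1])
E
```

```text
t 5.73 pos [ 0.4873  0.0677 -0.0094] yaw 82.96 tilt 0.04 F [-0.9  0.1  5. ] open 33.4mm q [ 0.11  0.62  2.02 -0.    0.5  -1.33]
```

View pics/s5.png

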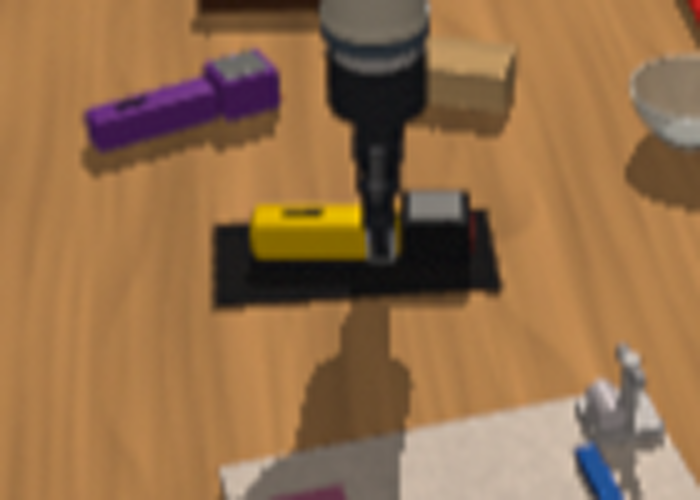

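View pics/w5.png

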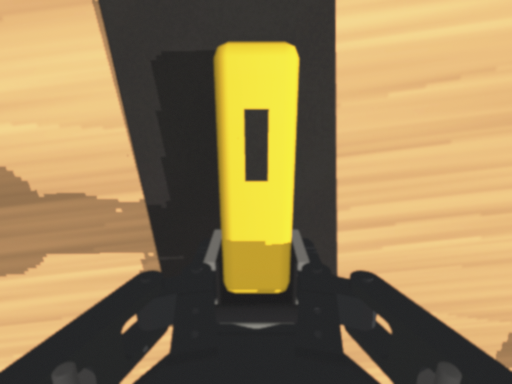

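Opening is 33.4 mm, so it is gripped. The side view shows the pads over the handle behind the head, and the wrist view shows the same. Now lift.

>>> play_rows(
  increments=[
    {"claw": 0.02,"dx": 0,"dy": 0,"dz": -0.004,"rx": 0,"ry": 0,"rz": 0},
    {"claw": 0.02,"dx": 0,"dy": 0,"dz": -0.012,"rx": 0,"ry": 0,"rz": 0},
    {"claw": 0.02,"dx": 0,"dy": 0,"dz": -0.024,"rx": 0,"ry": 0,"rz": 0},
    {"claw": 0.02,"dx": 0,"dy": 0,"dz": -0.042,"rx": 0,"ry": 0,"rz": 0},
    {"claw": 0.02,"dx": 0,"dy": 0,"dz": -0.062,"rx": 0,"ry": 0,"rz": 0},
    {"claw": 0.02,"dx": 0,"dy": 0,"dz": -0.082,"rx": 0,"ry": 0,"rz": 0},
    {"claw": 0.02,"dx": 0,"dy": 0,"dz": -0.096,"rx": 0,"ry": 0,"rz": 0},
    {"claw": 0.02,"dx": 0,"dy": 0,"dz": -0.102,"rx": 0,"ry": 0,"rz": 0},
  ],
)

```text
t: 6.5
position: [0.4882, 0.0679, 0.095]
tcp_rot: [0.193, 3.132, 0.001]
contact_force: [0.0, -0.3, -1.8]
opening: 0.387
```

```bash
python3 - <<'E'
from h import *
show();plan((.4817,.3293,.0926),82.96)
cv2.imwrite('pics/w6.png',robot.snapshot('wrist')[:,:,::-1])
E
```

```text
t 6.50 pos [0.4882 0.0679 0.095 ] yaw 82.97 tilt 0.22 F [ 0.  -0.3 -1.8] open 33.1mm q [ 0.11  0.42  2.    0.    0.72 -1.33]
shift [0.0384 0.2586 0.0025] turn [0.0009 0.0037 0.0001] dist 0.261 deg 0.2
```

View pics/w6.png

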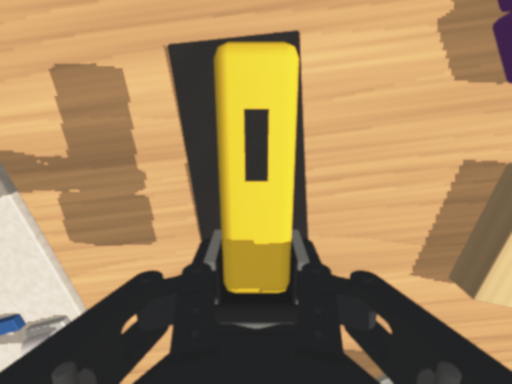

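>>> play_rows(
  increments=[
    {"claw": 0.02,"dx": 0.001,"dy": 0.006,"dz": 0,"rx": 0,"ry": 0,"rz": 0},
    {"claw": 0.02,"dx": 0.003,"dy": 0.02,"dz": 0,"rx": 0,"ry": 0,"rz": 0},
    {"claw": 0.02,"dx": 0.007,"dy": 0.044,"dz": 0,"rx": 0,"ry": 0,"rz": 0},
    {"claw": 0.02,"dx": 0.011,"dy": 0.074,"dz": 0,"rx": 0,"ry": 0,"rz": 0},
    {"claw": 0.02,"dx": 0.016,"dy": 0.106,"dz": 0,"rx": 0,"ry": 0,"rz": 0},
    {"claw": 0.02,"dx": 0.021,"dy": 0.138,"dz": 0,"rx": 0,"ry": 0,"rz": 0},
    {"claw": 0.02,"dx": 0.025,"dy": 0.168,"dz": 0,"rx": 0,"ry": 0,"rz": 0},
    {"claw": 0.02,"dx": 0.029,"dy": 0.196,"dz": 0,"rx": 0,"ry": 0,"rz": 0},
  ],
)

```text
t: 7.22
position: [0.481, 0.2676, 0.091]
tcp_rot: [-0.192, -3.134, 0.002]
contact_force: [-0.2, 0.5, -1.1]
opening: 0.39
```

```bash
python3 - <<'E'
from h import *
show();plan((.4817,.3293,.0926),82.96)
E
```

```text
t 7.22 pos [0.481  0.2676 0.091 ] yaw 82.99 tilt 0.12 F [-0.2  0.5 -1.1] open 33.3mm q [ 0.49  0.49  1.87  0.    0.78 -0.96]
shift [ 0.0068  0.0614 -0.0017] turn [-0.0011 -0.0018  0.0005] dist 0.062 deg 0.1
```

>>> play_rows(
  increments=[
    {"claw": 0.02,"dx": 0.003,"dy": 0.022,"dz": -0.001,"rx": 0,"ry": 0,"rz": 0},
    {"claw": 0.02,"dx": 0.005,"dy": 0.04,"dz": -0.001,"rx": 0,"ry": 0,"rz": 0},
    {"claw": 0.02,"dx": 0.007,"dy": 0.053,"dz": -0.001,"rx": 0,"ry": 0,"rz": 0},
    {"claw": 0.02,"dx": 0.008,"dy": 0.06,"dz": -0.001,"rx": 0,"ry": 0,"rz": 0},
    {"claw": 0.02,"dx": 0.008,"dy": 0.063,"dz": -0.001,"rx": 0,"ry": 0,"rz": 0},
    {"claw": 0.02,"dx": 0.008,"dy": 0.063,"dz": -0.001,"rx": 0,"ry": 0,"rz": 0},
    {"claw": 0.02,"dx": 0.008,"dy": 0.063,"dz": -0.001,"rx": 0,"ry": 0,"rz": 0},
    {"claw": 0.02,"dx": 0.008,"dy": 0.063,"dz": -0.001,"rx": 0,"ry": 0,"rz": 0},
  ],
)

```text
t: 7.88
position: [0.4819, 0.3283, 0.0931]
tcp_rot: [-0.194, -3.135, 0.001]
contact_force: [0.5, 0.2, -1.2]
opening: 0.389
```

```bash
python3 - <<'E'
from h import *
show();plan((.4817,.3293,.0926),82.96)
a=robot.snapshot('top')[:,:,::-1][130:250,100:260];b=robot.snapshot('side')[:,:,::-1][80:200,180:340]
cv2.imwrite('pics/m7.png',np.vstack([cv2.resize(x,None,fx=3.7,fy=2.5*1.0 if 0 else 3.7,interpolation=cv2.INTER_CUBIC)[:300] if 0 else cv2.resize(x,None,fx=2.5,fy=2.5,interpolation=cv2.INTER_CUBIC) for x in (a,b)]))
cv2.imwrite('pics/w7.png',robot.snapshot('wrist')[:,:,::-1]);show()
E
```

```text
t 7.88 pos [0.4819 0.3283 0.0931] yaw 82.90 tilt 0.04 F [ 0.5  0.2 -1.2] open 33.3mm q [ 0.58  0.53  1.8  -0.    0.82 -0.87]
shift [0.0003 0.001  0.0005] turn [-0.0006 -0.0005 -0.001 ] dist 0.001 deg 0.1
t 8.03 pos [0.4821 0.3286 0.0933] yaw 82.91 tilt 0.01 F [-0.5 -1.5 -1.2] open 33.5mm q [ 0.58  0.53  1.8  -0.    0.82 -0.87]
```

View pics/m7.png

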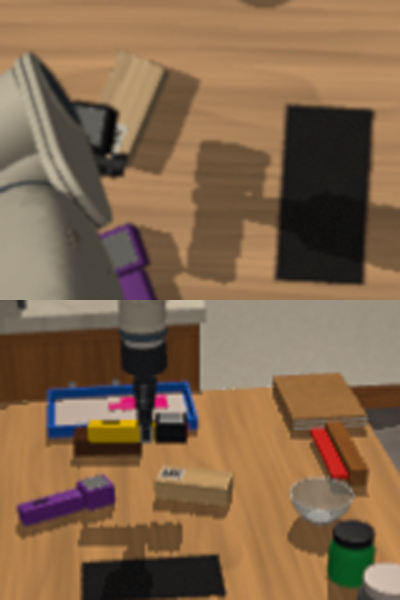

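View pics/w7.png

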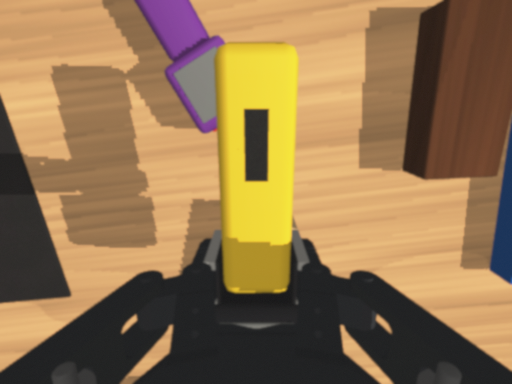

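>>> play_rows(
  increments=[
    {"claw": 0.02,"dx": 0,"dy": 0.001,"dz": 0,"rx": 0,"ry": 0,"rz": 0},
    {"claw": 0.02,"dx": 0,"dy": 0.001,"dz": 0,"rx": 0,"ry": 0,"rz": 0},
    {"claw": 0.02,"dx": 0,"dy": 0.001,"dz": 0,"rx": 0,"ry": 0,"rz": 0},
    {"claw": 0.02,"dx": 0,"dy": 0.001,"dz": 0,"rx": 0,"ry": 0,"rz": 0},
    {"claw": 0.02,"dx": 0,"dy": 0.001,"dz": 0,"rx": 0,"ry": 0,"rz": 0},
    {"claw": 0.02,"dx": 0,"dy": 0.001,"dz": 0,"rx": 0,"ry": 0,"rz": 0},
    {"claw": 0.02,"dx": 0,"dy": 0.001,"dz": 0,"rx": 0,"ry": 0,"rz": 0},
    {"claw": 0.02,"dx": 0,"dy": 0.001,"dz": 0,"rx": 0,"ry": 0,"rz": 0},
  ],
)

```text
t: 8.7
position: [0.4821, 0.3304, 0.0932]
tcp_rot: [0.193, 3.136, -0.0]
contact_force: [-0.5, -0.3, -1.5]
opening: 0.393
```

```bash
python3 - <<'E'
from h import *
show()
a=np.array(robot.snapshot('top')[:,:,::-1]);b=np.array(robot.snapshot('side')[:,:,::-1])
X=[(.525,.324,.146),(.525,.324,.106),(.525,.324,.036)]
print(proj('top',X),proj('side',X))
cv2.imwrite('pics/m8.png',np.hstack([cv2.resize(x,None,fx=6,fy=6,interpolation=cv2.INTER_CUBIC) for x in (a[150:210,110:170],b[100:160+0,200:260])]))
E
```

```text
t 8.70 pos [0.4821 0.3304 0.0932] yaw 82.97 tilt 0.00 F [-0.5 -0.3 -1.5] open 33.6mm q [ 0.58  0.53  1.8  -0.    0.82 -0.87]
[[133.94320435 179.20208638]
 [137.54905699 181.15684511]
 [143.37685167 184.31453072]] [[247.74261387 126.39312163]
 [247.91811661 134.7904844 ]
 [248.21529277 148.93270749]]
```

View pics/m8.png

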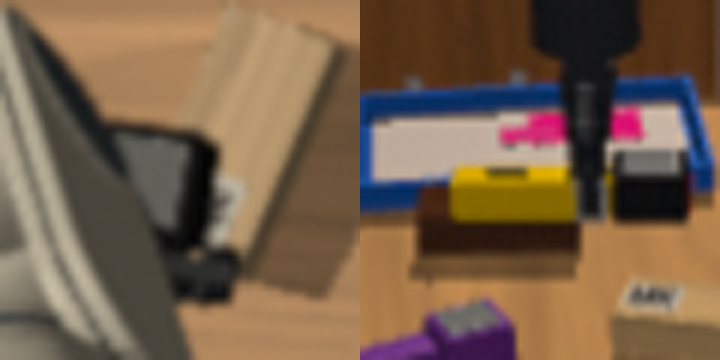

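Side view: head top centre (248.3,126.7) against (247.7,126.4) expected, label (249,149.5). So it is straight above, at the right height, with tilt 0. Hold on.

>>> play_rows(
  increments=[
    {"claw": 0.02,"dx": 0,"dy": 0,"dz": 0,"rx": 0,"ry": 0,"rz": 0},
    {"claw": 0.02,"dx": 0,"dy": 0,"dz": 0,"rx": 0,"ry": 0,"rz": 0},
    {"claw": 0.02,"dx": 0,"dy": 0,"dz": 0,"rx": 0,"ry": 0,"rz": 0},
    {"claw": 0.02,"dx": 0,"dy": 0,"dz": 0,"rx": 0,"ry": 0,"rz": 0},
    {"claw": 0.02,"dx": 0,"dy": 0,"dz": 0,"rx": 0,"ry": 0,"rz": 0},
    {"claw": 0.02,"dx": 0,"dy": 0,"dz": 0,"rx": 0,"ry": 0,"rz": 0},
    {"claw": 0.02,"dx": 0,"dy": 0,"dz": 0,"rx": 0,"ry": 0,"rz": 0},
    {"claw": 0.02,"dx": 0,"dy": 0,"dz": 0,"rx": 0,"ry": 0,"rz": 0},
  ],
)

```text
t: 9.47
position: [0.4821, 0.3303, 0.0932]
tcp_rot: [-0.193, -3.136, -0.0]
contact_force: [0.6, 0.1, -1.3]
opening: 0.392
```

>>> play_rows(
  increments=[
    {"claw": 0.02,"dx": 0,"dy": 0,"dz": 0,"rx": 0,"ry": 0,"rz": 0},
    {"claw": 0.02,"dx": 0,"dy": 0,"dz": 0,"rx": 0,"ry": 0,"rz": 0},
    {"claw": 0.02,"dx": 0,"dy": 0,"dz": 0,"rx": 0,"ry": 0,"rz": 0},
    {"claw": 0.02,"dx": 0,"dy": 0,"dz": 0,"rx": 0,"ry": 0,"rz": 0},
    {"claw": 0.02,"dx": 0,"dy": 0,"dz": 0,"rx": 0,"ry": 0,"rz": 0},
    {"claw": 0.02,"dx": 0,"dy": 0,"dz": 0,"rx": 0,"ry": 0,"rz": 0},
    {"claw": 0.02,"dx": 0,"dy": 0,"dz": 0,"rx": 0,"ry": 0,"rz": 0},
    {"claw": 0.02,"dx": 0,"dy": 0,"dz": 0,"rx": 0,"ry": 0,"rz": 0},
  ],
)

```text
t: 10.13
position: [0.4821, 0.3303, 0.0932]
tcp_rot: [0.193, 3.136, 0.0]
contact_force: [0.5, -0.9, -1.0]
opening: 0.391
```

```bash
python3 - <<'E'
from h import *
show();plan((.4873,.0677,.07),82.96)
E
```

```text
t 10.13 pos [0.4821 0.3303 0.0932] yaw 82.96 tilt 0.00 F [ 0.5 -0.9 -1. ] open 33.4mm q [ 0.58  0.53  1.8  -0.    0.82 -0.87]
shift [-0.0373 -0.26    0.0232] turn [0.     0.     0.0001] dist 0.264 deg 0.0
```

Held for about 2 s. Back to the mat.

>>> play_rows(
  increments=[
    {"claw": 0.02,"dx": -0.001,"dy": -0.006,"dz": 0,"rx": 0,"ry": 0,"rz": 0},
    {"claw": 0.02,"dx": -0.003,"dy": -0.02,"dz": 0,"rx": 0,"ry": 0,"rz": 0},
    {"claw": 0.02,"dx": -0.006,"dy": -0.044,"dz": 0,"rx": 0,"ry": 0,"rz": 0},
    {"claw": 0.02,"dx": -0.011,"dy": -0.076,"dz": 0,"rx": 0,"ry": 0,"rz": 0},
    {"claw": 0.02,"dx": -0.016,"dy": -0.11,"dz": 0,"rx": 0,"ry": 0,"rz": 0},
    {"claw": 0.02,"dx": -0.021,"dy": -0.146,"dz": 0,"rx": 0,"ry": 0,"rz": 0},
    {"claw": 0.02,"dx": -0.026,"dy": -0.18,"dz": 0,"rx": 0,"ry": 0,"rz": 0},
    {"claw": 0.02,"dx": -0.03,"dy": -0.21,"dz": 0,"rx": 0,"ry": 0,"rz": 0},
  ],
)

```text
t: 10.8
position: [0.4853, 0.1153, 0.0933]
tcp_rot: [-0.193, -3.135, 0.001]
contact_force: [0.4, 0.4, -1.0]
opening: 0.387
```

>>> play_rows(
  increments=[
    {"claw": 0.02,"dx": -0.003,"dy": -0.02,"dz": 0,"rx": 0,"ry": 0,"rz": 0},
    {"claw": 0.02,"dx": -0.005,"dy": -0.036,"dz": 0.002,"rx": 0,"ry": 0,"rz": 0},
    {"claw": 0.02,"dx": -0.006,"dy": -0.046,"dz": 0.008,"rx": 0,"ry": 0,"rz": 0},
    {"claw": 0.02,"dx": -0.007,"dy": -0.05,"dz": 0.02,"rx": 0,"ry": 0,"rz": 0},
    {"claw": 0.02,"dx": -0.007,"dy": -0.05,"dz": 0.035,"rx": 0,"ry": 0,"rz": 0},
    {"claw": 0.02,"dx": -0.007,"dy": -0.05,"dz": 0.05,"rx": 0,"ry": 0,"rz": 0},
    {"claw": 0.02,"dx": -0.007,"dy": -0.05,"dz": 0.06,"rx": 0,"ry": 0,"rz": 0},
    {"claw": 0.02,"dx": -0.007,"dy": -0.05,"dz": 0.065,"rx": 0,"ry": 0,"rz": 0},
  ],
)

```text
t: 11.47
position: [0.4858, 0.0674, 0.0268]
tcp_rot: [-0.193, -3.133, 0.001]
contact_force: [-0.3, 0.3, -1.6]
opening: 0.392
```

```bash
python3 - <<'E'
from h import *
show();plan((.4873,.0677,-.0095),82.96)
E
```

```text
t 11.47 pos [0.4858 0.0674 0.0268] yaw 82.96 tilt 0.13 F [-0.3  0.3 -1.6] open 33.5mm q [ 0.11  0.55  2.02  0.    0.58 -1.33]
shift [-0.0015  0.0005  0.0363] turn [-0.0005 -0.0023  0.    ] dist 0.036 deg 0.1
```

>>> play_rows(
  increments=[
    {"claw": 0.02,"dx": -0.001,"dy": 0,"dz": 0.008,"rx": 0,"ry": 0,"rz": 0},
    {"claw": 0.02,"dx": -0.001,"dy": 0,"dz": 0.017,"rx": 0,"ry": 0,"rz": 0},
    {"claw": 0.02,"dx": -0.001,"dy": 0,"dz": 0.025,"rx": 0,"ry": 0,"rz": 0},
    {"claw": 0.02,"dx": -0.001,"dy": 0,"dz": 0.031,"rx": 0,"ry": 0,"rz": 0},
    {"claw": 0.02,"dx": -0.001,"dy": 0,"dz": 0.034,"rx": 0,"ry": 0,"rz": 0},
    {"claw": 0.02,"dx": -0.001,"dy": 0,"dz": 0.036,"rx": 0,"ry": 0,"rz": 0},
    {"claw": 0.02,"dx": -0.001,"dy": 0,"dz": 0.037,"rx": 0,"ry": 0,"rz": 0},
    {"claw": 0.02,"dx": -0.001,"dy": 0,"dz": 0.037,"rx": 0,"ry": 0,"rz": 0},
  ],
)

```text
t: 12.13
position: [0.4881, 0.0676, -0.0088]
tcp_rot: [0.193, 3.136, 0.0]
contact_force: [0.1, -1.4, -1.4]
opening: 0.391
```

```bash
python3 - <<'E'
from h import *
show();plan((.4873,.0677,-.0095),82.96)
E
```

```text
t 12.13 pos [ 0.4881  0.0676 -0.0088] yaw 82.97 tilt 0.01 F [ 0.1 -1.4 -1.4] open 33.4mm q [ 0.11  0.62  2.02 -0.    0.5  -1.33]
shift [ 0.0008 -0.      0.0007] turn [0.     0.0001 0.0002] dist 0.001 deg 0.0
```

>>> play_rows(
  increments=[
    {"claw": 0.02,"dx": 0,"dy": 0,"dz": 0.001,"rx": 0,"ry": 0,"rz": 0},
    {"claw": 0.02,"dx": 0,"dy": 0,"dz": 0.0015,"rx": 0,"ry": 0,"rz": 0},
    {"claw": 0.032,"dx": 0,"dy": 0,"dz": 0.0015,"rx": 0,"ry": 0,"rz": 0},
    {"claw": 0.04,"dx": 0,"dy": 0,"dz": 0.0015,"rx": 0,"ry": 0,"rz": 0},
    {"claw": 0.055,"dx": 0,"dy": 0,"dz": 0.0015,"rx": 0,"ry": 0,"rz": 0},
    {"claw": 0.075,"dx": 0,"dy": 0,"dz": 0.0015,"rx": 0,"ry": 0,"rz": 0},
    {"claw": 0.085,"dx": 0,"dy": 0,"dz": 0.0015,"rx": 0,"ry": 0,"rz": 0},
    {"claw": 0.085,"dx": 0,"dy": 0,"dz": 0.0015,"rx": 0,"ry": 0,"rz": 0},
  ],
)

```text
t: 12.8
position: [0.488, 0.0676, -0.0103]
tcp_rot: [0.193, 3.136, 0.0]
contact_force: [-0.7, 0.1, 0.0]
opening: 0.987
```

>>> play_rows(
  increments=[
    {"claw": 0.085,"dx": 0,"dy": 0,"dz": -0.004,"rx": 0,"ry": 0,"rz": 0},
    {"claw": 0.085,"dx": 0,"dy": 0,"dz": -0.014,"rx": 0,"ry": 0,"rz": 0},
    {"claw": 0.085,"dx": 0,"dy": 0,"dz": -0.03,"rx": 0,"ry": 0,"rz": 0},
    {"claw": 0.085,"dx": 0,"dy": 0,"dz": -0.05,"rx": 0,"ry": 0,"rz": 0},
    {"claw": 0.085,"dx": 0,"dy": 0,"dz": -0.075,"rx": 0,"ry": 0,"rz": 0},
    {"claw": 0.085,"dx": 0,"dy": 0,"dz": -0.1,"rx": 0,"ry": 0,"rz": 0},
    {"claw": 0.085,"dx": 0,"dy": 0,"dz": -0.12,"rx": 0,"ry": 0,"rz": 0},
    {"claw": 0.085,"dx": 0,"dy": 0,"dz": -0.13,"rx": 0,"ry": 0,"rz": 0},
  ],
)

```text
t: 13.47
position: [0.4893, 0.0678, 0.1229]
tcp_rot: [0.192, 3.132, 0.001]
contact_force: [0.2, -0.2, -0.7]
opening: 0.995
```

```bash
python3 - <<'E'
from h import *
show()
cv2.imwrite('pics/w9.png',robot.snapshot('wrist')[:,:,::-1])
E
```

```text
t 13.47 pos [0.4893 0.0678 0.1229] yaw 82.97 tilt 0.24 F [ 0.2 -0.2 -0.7] open 85.0mm q [ 0.11  0.37  1.98  0.    0.78 -1.33]
```

View pics/w9.png

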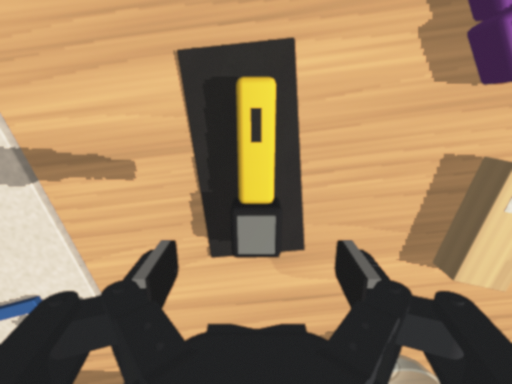

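The scanner lies flat on the mat again: handle at (256,140), head at (256,230), both inside the mat outline. Next, the panel.

```bash
python3 - <<'E'
from h import *
plan((.5615,.3100,.09),71.2)
E
```

```text
shift [-0.0412  0.2491  0.034 ] turn [0.0019 0.0052 0.2053] dist 0.255 deg 11.8
```

>>> play_rows(
  increments=[
    {"claw": 0.085,"dx": -0.002,"dy": 0.012,"dz": 0,"rx": 0,"ry": 0,"rz": 0.01},
    {"claw": 0.085,"dx": -0.006,"dy": 0.035,"dz": 0,"rx": 0,"ry": 0,"rz": 0.03},
    {"claw": 0.085,"dx": -0.011,"dy": 0.068,"dz": 0,"rx": 0,"ry": 0,"rz": 0.06},
    {"claw": 0.085,"dx": -0.017,"dy": 0.105,"dz": 0,"rx": 0,"ry": 0,"rz": 0.09},
    {"claw": 0.085,"dx": -0.024,"dy": 0.143,"dz": 0,"rx": 0,"ry": 0,"rz": 0.12},
    {"claw": 0.085,"dx": -0.03,"dy": 0.18,"dz": 0,"rx": 0,"ry": 0,"rz": 0.15},
    {"claw": 0.085,"dx": -0.036,"dy": 0.215,"dz": 0,"rx": 0,"ry": 0,"rz": 0.18},
    {"claw": 0.085,"dx": -0.04,"dy": 0.238,"dz": 0,"rx": 0,"ry": 0,"rz": 0.2},
  ],
)

```text
t: 14.18
position: [0.5571, 0.302, 0.1188]
tcp_rot: [-0.505, -3.101, -0.0]
contact_force: [-0.3, 0.4, 0.8]
opening: 1.001
```

```bash
python3 - <<'E'
from h import *
show();plan((.5615,.3100,.03),71.2)
cv2.imwrite('pics/w10.png',robot.snapshot('wrist')[:,:,::-1])
a=robot.snapshot('top')[:,:,::-1];cv2.imwrite('pics/t10.png',a)
E
```

```text
t 14.18 pos [0.5571 0.302  0.1188] yaw 71.50 tilt 0.02 F [-0.3  0.4  0.8] open 85.4mm q [ 0.48  0.55  1.67  0.    0.92 -0.77]
shift [-0.0017  0.009   0.0888] turn [ 0.0003 -0.0002  0.0052] dist 0.089 deg 0.3
```

View pics/w10.png

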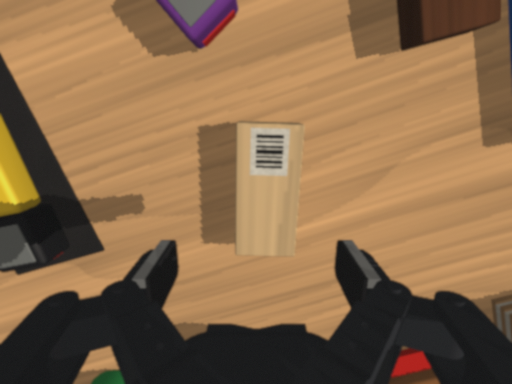

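```bash
python3 - <<'E'
from h import *
np.set_printoptions(precision=4,suppress=True)
a=cv2.imread('pics/w10.png')[110:265,220:315];cv2.imwrite('pics/c10.png',cv2.resize(a,None,fx=3.8,fy=3.8,interpolation=cv2.INTER_CUBIC))
p=ray('wrist',[(238,123),(302,125),(294,255),(239,254)],.036)
print(p,p.mean(0));d=(p[0]+p[1]-p[2]-p[3])/2;print(np.linalg.norm(d),np.degrees(np.arctan2(d[1],d[0])))
E
```

```text
[[0.4931 0.3069 0.036 ]
 [0.5123 0.3593 0.036 ]
 [0.6332 0.3174 0.036 ]
 [0.6145 0.265  0.036 ]] [0.5633 0.3122 0.036 ]
0.12813784064926678 160.9281121354719
```

View pics/c10.png

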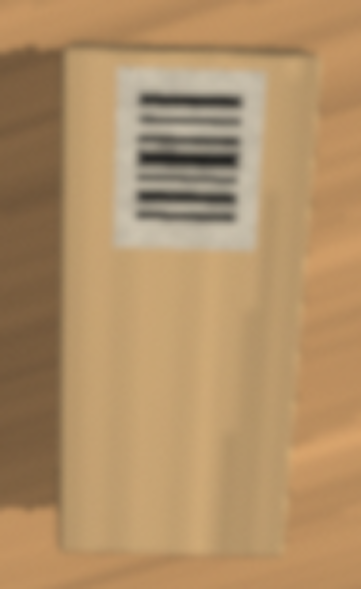

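>>> play_rows(
  increments=[
    {"claw": 0.085,"dx": -0.001,"dy": 0.004,"dz": 0.01,"rx": 0,"ry": 0,"rz": 0.005},
    {"claw": 0.085,"dx": -0.002,"dy": 0.008,"dz": 0.03,"rx": 0,"ry": 0,"rz": 0.005},
    {"claw": 0.085,"dx": -0.002,"dy": 0.01,"dz": 0.052,"rx": 0,"ry": 0,"rz": 0.005},
    {"claw": 0.085,"dx": -0.002,"dy": 0.01,"dz": 0.074,"rx": 0,"ry": 0,"rz": 0.005},
    {"claw": 0.085,"dx": -0.002,"dy": 0.01,"dz": 0.094,"rx": 0,"ry": 0,"rz": 0.005},
    {"claw": 0.085,"dx": -0.002,"dy": 0.01,"dz": 0.11,"rx": 0,"ry": 0,"rz": 0.005},
    {"claw": 0.085,"dx": -0.002,"dy": 0.01,"dz": 0.12,"rx": 0,"ry": 0,"rz": 0.005},
    {"claw": 0.085,"dx": -0.002,"dy": 0.01,"dz": 0.122,"rx": 0,"ry": 0,"rz": 0.005},
  ],
)

```text
t: 14.95
position: [0.56, 0.3057, -0.0051]
tcp_rot: [-0.514, -3.095, 0.005]
contact_force: [0.3, -0.6, 0.1]
opening: 0.994
```

```bash
python3 - <<'E'
from h import *
show();plan((.5625,.3112,-.006),71.2)
cv2.imwrite('pics/s11.png',cv2.resize(robot.snapshot('side')[100:200,190:310,::-1],None,fx=5,fy=5,interpolation=cv2.INTER_CUBIC))
E
```

```text
t 14.95 pos [ 0.56    0.3057 -0.0051] yaw 71.16 tilt 0.29 F [ 0.3 -0.6  0.1] open 84.8mm q [ 0.48  0.74  1.69 -0.    0.72 -0.76]
shift [-0.0006  0.0061  0.0008] turn [-0.0037 -0.0034 -0.0008] dist 0.006 deg 0.3
```

View pics/s11.png

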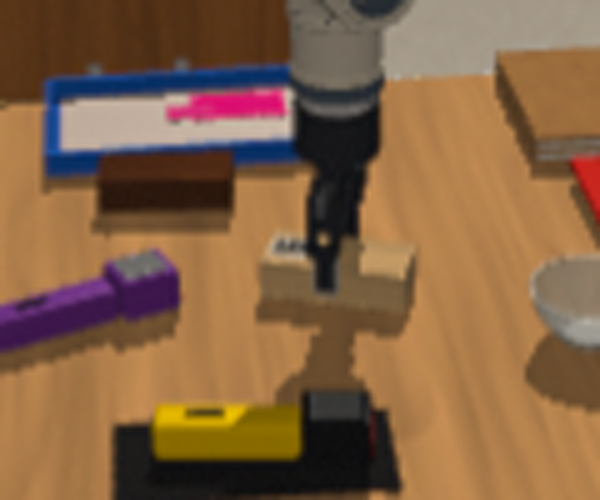

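>>> play_rows(
  increments=[
    {"claw": 0.085,"dx": 0,"dy": 0.003,"dz": 0,"rx": 0,"ry": 0,"rz": 0},
    {"claw": 0.085,"dx": 0,"dy": 0.005,"dz": 0,"rx": 0,"ry": 0,"rz": 0},
    {"claw": 0.08,"dx": 0,"dy": 0.005,"dz": 0,"rx": 0,"ry": 0,"rz": 0},
    {"claw": 0.07,"dx": 0,"dy": 0.005,"dz": 0,"rx": 0,"ry": 0,"rz": 0},
    {"claw": 0.06,"dx": 0,"dy": 0.005,"dz": 0,"rx": 0,"ry": 0,"rz": 0},
    {"claw": 0.05,"dx": 0,"dy": 0.005,"dz": 0,"rx": 0,"ry": 0,"rz": 0},
    {"claw": 0.045,"dx": 0,"dy": 0.005,"dz": 0,"rx": 0,"ry": 0,"rz": 0},
    {"claw": 0.045,"dx": 0,"dy": 0.005,"dz": 0,"rx": 0,"ry": 0,"rz": 0},
  ],
  newtons=80,
)

```text
t: 15.67
position: [0.5639, 0.3127, -0.0009]
tcp_rot: [0.512, 3.099, 0.001]
contact_force: [-1.7, -0.2, 8.2]
opening: 0.676
```

```bash
python3 - <<'E'
from h import *
show()
cv2.imwrite('pics/s12.png',cv2.resize(robot.snapshot('side')[100:200,190:310,::-1],None,fx=5,fy=5,interpolation=cv2.INTER_CUBIC))
cv2.imwrite('pics/w12.png',robot.snapshot('wrist')[:,:,::-1])
E
```

```text
t 15.67 pos [ 0.5639  0.3127 -0.0009] yaw 71.22 tilt 0.06 F [-1.7 -0.2  8.2] open 57.7mm q [ 0.49  0.74  1.67 -0.    0.73 -0.76]
```

View pics/s12.png

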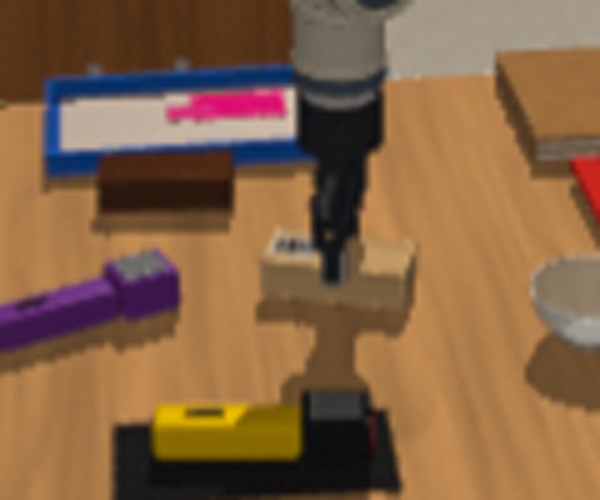

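View pics/w12.png

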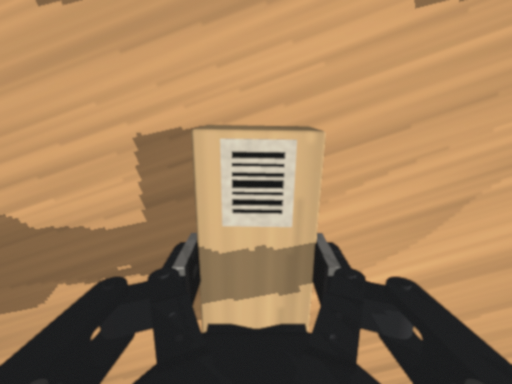

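Gripped at 57.7 mm: pads astride the panel, label visible at (258,183). Lift.

>>> play_rows(
  increments=[
    {"claw": 0.045,"dx": 0,"dy": 0,"dz": -0.004,"rx": 0,"ry": 0,"rz": 0},
    {"claw": 0.045,"dx": 0,"dy": 0,"dz": -0.012,"rx": 0,"ry": 0,"rz": 0},
    {"claw": 0.045,"dx": 0,"dy": 0,"dz": -0.024,"rx": 0,"ry": 0,"rz": 0},
    {"claw": 0.045,"dx": 0,"dy": 0,"dz": -0.04,"rx": 0,"ry": 0,"rz": 0},
    {"claw": 0.045,"dx": 0,"dy": 0,"dz": -0.06,"rx": 0,"ry": 0,"rz": 0},
    {"claw": 0.045,"dx": 0,"dy": 0,"dz": -0.078,"rx": 0,"ry": 0,"rz": 0},
    {"claw": 0.045,"dx": 0,"dy": 0,"dz": -0.09,"rx": 0,"ry": 0,"rz": 0},
    {"claw": 0.045,"dx": 0,"dy": 0,"dz": -0.095,"rx": 0,"ry": 0,"rz": 0},
  ],
)

```text
t: 16.43
position: [0.5647, 0.3132, 0.0956]
tcp_rot: [0.512, 3.097, 0.004]
contact_force: [0.8, -0.0, -1.7]
opening: 0.685
```

```bash
python3 - <<'E'
from h import *
show();plan((.5603,-.2646,.085),8.95)
cv2.imwrite('pics/w13.png',robot.snapshot('wrist')[:,:,::-1])
E
```

```text
t 16.43 pos [0.5647 0.3132 0.0956] yaw 71.22 tilt 0.22 F [ 0.8 -0.  -1.7] open 58.5mm q [ 0.49  0.6   1.65  0.    0.89 -0.76]
shift [-0.1818 -0.5485  0.0096] turn [3.9000e-03 8.0000e-04 1.0868e+00] dist 0.578 deg 62.3
```

View pics/w13.png

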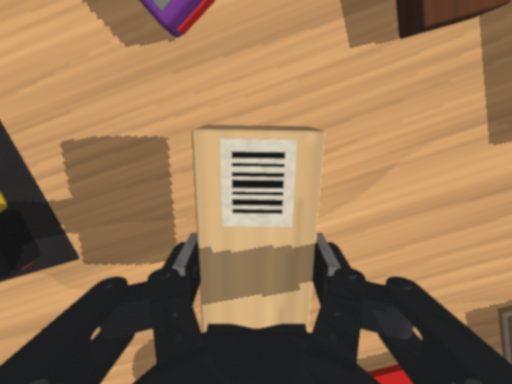

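>>> play_rows(
  increments=[
    {"claw": 0.045,"dx": -0.003,"dy": -0.008,"dz": 0,"rx": 0,"ry": 0,"rz": 0.01},
    {"claw": 0.045,"dx": -0.008,"dy": -0.024,"dz": 0,"rx": 0,"ry": 0,"rz": 0.04},
    {"claw": 0.045,"dx": -0.016,"dy": -0.048,"dz": 0,"rx": 0,"ry": 0,"rz": 0.08},
    {"claw": 0.045,"dx": -0.026,"dy": -0.078,"dz": 0,"rx": 0,"ry": 0,"rz": 0.13},
    {"claw": 0.045,"dx": -0.037,"dy": -0.112,"dz": 0,"rx": 0,"ry": 0,"rz": 0.19},
    {"claw": 0.045,"dx": -0.048,"dy": -0.146,"dz": 0,"rx": 0,"ry": 0,"rz": 0.26},
    {"claw": 0.045,"dx": -0.059,"dy": -0.18,"dz": 0,"rx": 0,"ry": 0,"rz": 0.33},
    {"claw": 0.045,"dx": -0.07,"dy": -0.214,"dz": 0,"rx": 0,"ry": 0,"rz": 0.4},
  ],
)

```text
t: 17.15
position: [0.559, 0.0843, 0.0914]
tcp_rot: [-1.125, -2.931, 0.003]
contact_force: [0.8, 0.0, -1.0]
opening: 0.682
```

```bash
python3 - <<'E'
from h import *
show();plan((.5603,-.2646,.085),8.95)
E
```

```text
t 17.15 pos [0.559  0.0843 0.0914] yaw 48.00 tilt 0.17 F [ 0.8  0.  -1. ] open 58.2mm q [ 0.13  0.51  1.84 -0.    0.8  -0.71]
shift [-0.2345 -0.2584  0.0066] turn [-0.0029 -0.0008  0.6815] dist 0.349 deg 39.0
```

>>> play_rows(
  increments=[
    {"claw": 0.045,"dx": -0.025,"dy": -0.027,"dz": 0,"rx": 0,"ry": 0,"rz": 0.08},
    {"claw": 0.045,"dx": -0.05,"dy": -0.055,"dz": 0,"rx": 0,"ry": 0,"rz": 0.17},
    {"claw": 0.045,"dx": -0.075,"dy": -0.083,"dz": 0,"rx": 0,"ry": 0,"rz": 0.26},
    {"claw": 0.045,"dx": -0.1,"dy": -0.11,"dz": 0,"rx": 0,"ry": 0,"rz": 0.35},
    {"claw": 0.045,"dx": -0.123,"dy": -0.136,"dz": 0,"rx": 0,"ry": 0,"rz": 0.44},
    {"claw": 0.045,"dx": -0.145,"dy": -0.16,"dz": 0,"rx": 0,"ry": 0,"rz": 0.52},
    {"claw": 0.045,"dx": -0.165,"dy": -0.182,"dz": 0,"rx": 0,"ry": 0,"rz": 0.58},
    {"claw": 0.045,"dx": -0.184,"dy": -0.203,"dz": 0,"rx": 0,"ry": 0,"rz": 0.62},
  ],
)

```text
t: 17.82
position: [0.5609, -0.1893, 0.0913]
tcp_rot: [-1.966, -2.447, 0.002]
contact_force: [-0.1, 0.7, -2.4]
opening: 0.683
```

```bash
python3 - <<'E'
from h import *
show();plan((.5603,-.2646,.085),8.95)
E
```

```text
t 17.82 pos [ 0.5609 -0.1893  0.0913] yaw 12.42 tilt 0.16 F [-0.1  0.7 -2.4] open 58.3mm q [-0.35  0.54  1.78 -0.    0.83 -0.56]
shift [-0.0734 -0.0167  0.0063] turn [-0.0026 -0.0012  0.0606] dist 0.076 deg 3.5
```

>>> play_rows(
  increments=[
    {"claw": 0.045,"dx": -0.018,"dy": -0.004,"dz": 0,"rx": 0,"ry": 0,"rz": 0.02},
    {"claw": 0.045,"dx": -0.036,"dy": -0.008,"dz": 0.002,"rx": 0,"ry": 0,"rz": 0.04},
    {"claw": 0.045,"dx": -0.052,"dy": -0.012,"dz": 0.004,"rx": 0,"ry": 0,"rz": 0.055},
    {"claw": 0.045,"dx": -0.064,"dy": -0.014,"dz": 0.006,"rx": 0,"ry": 0,"rz": 0.06},
    {"claw": 0.045,"dx": -0.07,"dy": -0.016,"dz": 0.006,"rx": 0,"ry": 0,"rz": 0.06},
    {"claw": 0.045,"dx": -0.073,"dy": -0.016,"dz": 0.006,"rx": 0,"ry": 0,"rz": 0.06},
    {"claw": 0.045,"dx": -0.073,"dy": -0.016,"dz": 0.006,"rx": 0,"ry": 0,"rz": 0.06},
    {"claw": 0.045,"dx": -0.073,"dy": -0.016,"dz": 0.006,"rx": 0,"ry": 0,"rz": 0.06},
  ],
)

```text
t: 18.48
position: [0.5635, -0.2608, 0.0866]
tcp_rot: [-2.033, -2.395, -0.0]
contact_force: [-0.2, -0.1, -1.6]
opening: 0.684
```

```bash
python3 - <<'E'
from h import *
show();plan((.5603,-.2646,.02),8.95)
cv2.imwrite('pics/w14.png',robot.snapshot('wrist')[:,:,::-1])
cv2.imwrite('pics/s14.png',cv2.resize(robot.snapshot('side')[160:300,200:350,::-1],None,fx=4,fy=4,interpolation=cv2.INTER_CUBIC))
cv2.imwrite('pics/t14.png',cv2.resize(robot.snapshot('top')[130:250,280:410,::-1],None,fx=5,fy=5,interpolation=cv2.INTER_CUBIC))
E
```

```text
t 18.48 pos [ 0.5635 -0.2608  0.0866] yaw 9.35 tilt 0.03 F [-0.2 -0.1 -1.6] open 58.4mm q [-0.45  0.58  1.71  0.    0.85 -0.62]
shift [-0.0032 -0.0038  0.0666] turn [-0.0004 -0.0004  0.007 ] dist 0.067 deg 0.4
```

View pics/w14.png

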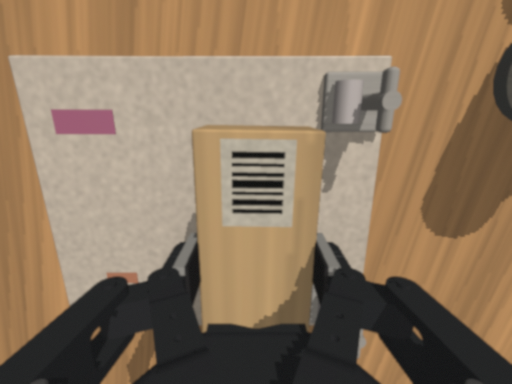

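View pics/s14.png

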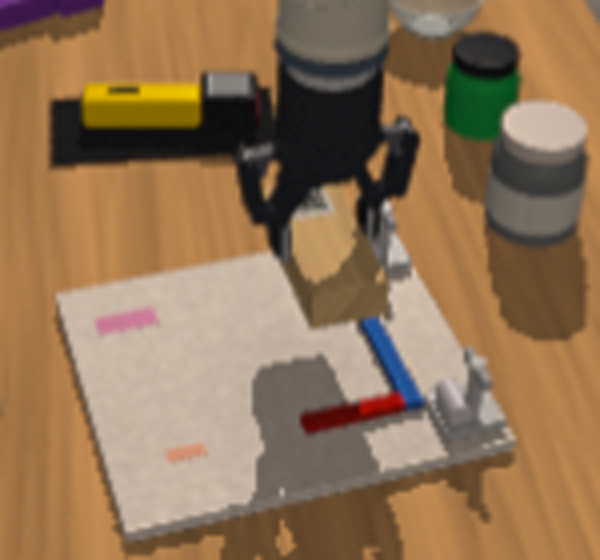

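View pics/t14.png

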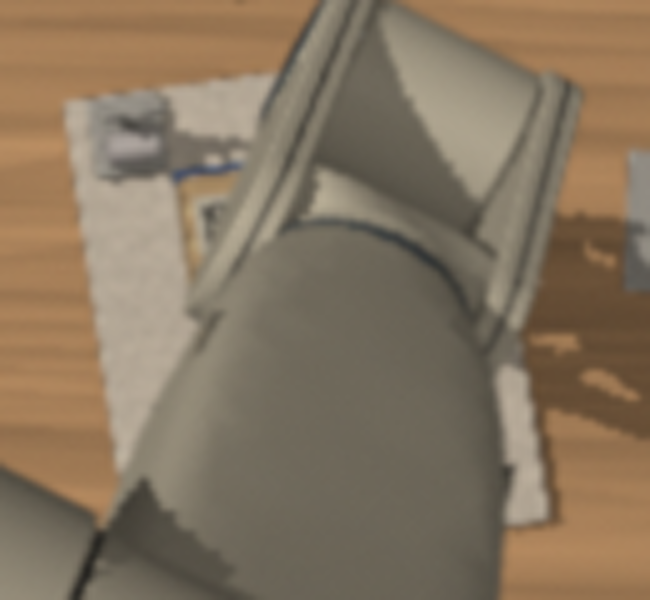

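```bash
python3 - <<'E'
from h import *
np.set_printoptions(precision=4,suppress=True)
p=ray('wrist',[(10,57),(391,55)],.012);print(p);d=p[1]-p[0];print(np.linalg.norm(d),np.degrees(np.arctan2(d[1],d[0])))
c,s=np.cos(np.radians(8.95)),np.sin(np.radians(8.95));R2=np.array([[c,-s],[s,c]])
for q in [(-.15,.13),(.15,.13)]: print(np.array([.5227,-.2827])+R2@q)
z=.0866+.001+.036
p=ray('wrist',[(194,128),(325,130)],z);print(p, (p.mean(0)-state()[0]['position'])@state()[1]);d=p[1]-p[0];print(np.linalg.norm(d),np.degrees(np.arctan2(d[1],d[0])))
E
```

```text
[[ 0.357  -0.1807  0.012 ]
 [ 0.6501 -0.1302  0.012 ]]
0.2974199443407677 9.78155153024013
[ 0.3543 -0.1776]
[ 0.6506 -0.1309]
[[ 0.5266 -0.1995  0.1236]
 [ 0.5841 -0.1909  0.1236]] [ 0.0658  0.0023 -0.0368]
0.05821172249330232 8.531799338025786
```

>>> play_rows(
  increments=[
    {"claw": 0.045,"dx": 0,"dy": -0.002,"dz": 0.008,"rx": 0,"ry": 0,"rz": 0},
    {"claw": 0.045,"dx": 0,"dy": -0.004,"dz": 0.022,"rx": 0,"ry": 0,"rz": 0},
    {"claw": 0.045,"dx": 0,"dy": -0.004,"dz": 0.036,"rx": 0,"ry": 0,"rz": 0},
    {"claw": 0.045,"dx": 0,"dy": -0.004,"dz": 0.05,"rx": 0,"ry": 0,"rz": 0},
    {"claw": 0.045,"dx": 0,"dy": -0.004,"dz": 0.06,"rx": 0,"ry": 0,"rz": 0},
    {"claw": 0.045,"dx": 0,"dy": -0.004,"dz": 0.066,"rx": 0,"ry": 0,"rz": 0},
    {"claw": 0.045,"dx": 0,"dy": -0.004,"dz": 0.069,"rx": 0,"ry": 0,"rz": 0},
    {"claw": 0.045,"dx": 0,"dy": -0.004,"dz": 0.07,"rx": 0,"ry": 0,"rz": 0},
  ],
)

```text
t: 19.3
position: [0.5596, -0.2619, 0.0159]
tcp_rot: [-2.033, -2.394, 0.0]
contact_force: [-0.4, -0.3, -2.0]
opening: 0.68
```

```bash
python3 - <<'E'
from h import *
show();plan((.5721,-.2749,.011),9.2)
cv2.imwrite('pics/s15.png',cv2.resize(robot.snapshot('side')[160:300,200:350,::-1],None,fx=4,fy=4,interpolation=cv2.INTER_CUBIC))
E
```

```text
t 19.30 pos [ 0.5596 -0.2619  0.0159] yaw 9.34 tilt 0.06 F [-0.4 -0.3 -2. ] open 58.1mm q [-0.46  0.69  1.74 -0.    0.72 -0.62]
shift [-0.0149  0.0102  0.0049] turn [-0.0008 -0.0006  0.0025] dist 0.019 deg 0.2
```

View pics/s15.png

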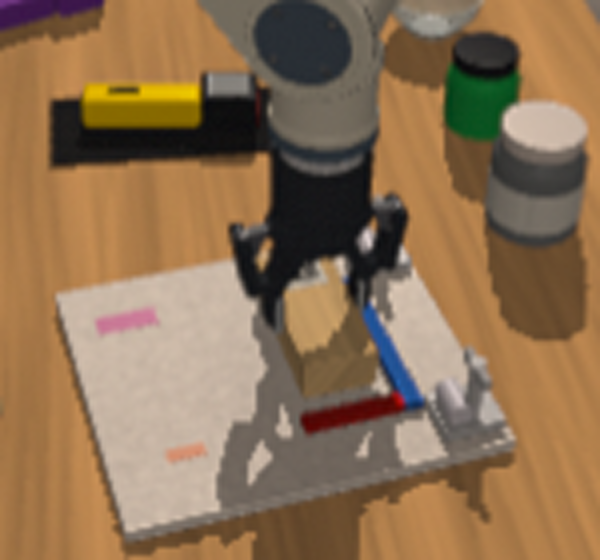

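The panel hovers just inside the corner, with a small gap to both stops. Lower to contact.

>>> play_rows(
  increments=[
    {"claw": 0.045,"dx": 0,"dy": 0,"dz": 0.001,"rx": 0,"ry": 0,"rz": 0},
    {"claw": 0.045,"dx": 0,"dy": 0,"dz": 0.002,"rx": 0,"ry": 0,"rz": 0},
    {"claw": 0.045,"dx": 0,"dy": 0,"dz": 0.003,"rx": 0,"ry": 0,"rz": 0},
    {"claw": 0.045,"dx": 0,"dy": 0,"dz": 0.004,"rx": 0,"ry": 0,"rz": 0},
    {"claw": 0.045,"dx": 0,"dy": 0,"dz": 0.005,"rx": 0,"ry": 0,"rz": 0},
    {"claw": 0.045,"dx": 0,"dy": 0,"dz": 0.005,"rx": 0,"ry": 0,"rz": 0},
    {"claw": 0.045,"dx": 0,"dy": 0,"dz": 0.005,"rx": 0,"ry": 0,"rz": 0},
    {"claw": 0.045,"dx": 0,"dy": 0,"dz": 0.005,"rx": 0,"ry": 0,"rz": 0},
  ],
)

```text
t: 20.02
position: [0.5598, -0.262, 0.0118]
tcp_rot: [2.033, 2.395, 0.0]
contact_force: [-0.8, -0.7, -1.2]
opening: 0.681
```

```bash
python3 - <<'E'
from h import *
show();plan((.5721,-.2749,.011),9.2)
E
```

```text
t 20.02 pos [ 0.5598 -0.262   0.0118] yaw 9.34 tilt 0.00 F [-0.8 -0.7 -1.2] open 58.2mm q [-0.46  0.69  1.74 -0.    0.71 -0.62]
shift [-0.0147  0.01    0.0008] turn [0.     0.     0.0024] dist 0.018 deg 0.1
```

>>> play_rows(
  increments=[
    {"claw": 0.045,"dx": 0,"dy": 0,"dz": 0.001,"rx": 0,"ry": 0,"rz": 0},
    {"claw": 0.045,"dx": 0,"dy": 0,"dz": 0.001,"rx": 0,"ry": 0,"rz": 0},
    {"claw": 0.045,"dx": 0,"dy": 0,"dz": 0.002,"rx": 0,"ry": 0,"rz": 0},
    {"claw": 0.045,"dx": 0,"dy": 0,"dz": 0.002,"rx": 0,"ry": 0,"rz": 0},
    {"claw": 0.045,"dx": 0,"dy": 0,"dz": 0.002,"rx": 0,"ry": 0,"rz": 0},
    {"claw": 0.045,"dx": 0,"dy": 0,"dz": 0.002,"rx": 0,"ry": 0,"rz": 0},
    {"claw": 0.045,"dx": 0,"dy": 0,"dz": 0.002,"rx": 0,"ry": 0,"rz": 0},
    {"claw": 0.045,"dx": 0,"dy": 0,"dz": 0.002,"rx": 0,"ry": 0,"rz": 0},
  ],
)

```text
t: 20.68
position: [0.56, -0.2621, 0.011]
tcp_rot: [2.033, 2.395, 0.0]
contact_force: [-4.1, 1.4, 11.9]
opening: 0.678
```

```bash
python3 - <<'E'
from h import *
show()
E
```

```text
t 20.68 pos [ 0.56   -0.2621  0.011 ] yaw 9.34 tilt 0.03 F [-4.1  1.4 11.9] open 57.9mm q [-0.46  0.69  1.74 -0.    0.71 -0.62]
```

>>> play_rows(
  increments=[
    {"claw": 0.045,"dx": 0,"dy": 0,"dz": -0.0008,"rx": 0,"ry": 0,"rz": 0},
    {"claw": 0.045,"dx": -0.002,"dy": 0.001,"dz": -0.0008,"rx": 0,"ry": 0,"rz": 0},
    {"claw": 0.045,"dx": -0.004,"dy": 0.003,"dz": -0.0008,"rx": 0,"ry": 0,"rz": 0},
    {"claw": 0.045,"dx": -0.006,"dy": 0.005,"dz": -0.0008,"rx": 0,"ry": 0,"rz": 0},
    {"claw": 0.045,"dx": -0.008,"dy": 0.006,"dz": -0.0008,"rx": 0,"ry": 0,"rz": 0},
    {"claw": 0.045,"dx": -0.01,"dy": 0.007,"dz": -0.0008,"rx": 0,"ry": 0,"rz": 0},
    {"claw": 0.045,"dx": -0.011,"dy": 0.008,"dz": -0.0008,"rx": 0,"ry": 0,"rz": 0},
    {"claw": 0.045,"dx": -0.011,"dy": 0.008,"dz": -0.0008,"rx": 0,"ry": 0,"rz": 0},
  ],
)

```text
t: 21.35
position: [0.5689, -0.2708, 0.0111]
tcp_rot: [-2.032, -2.393, 0.0]
contact_force: [-5.5, 4.5, 10.1]
opening: 0.683
```

```bash
cat >> h.py <<'E'
def push():
    s,R,y=state();show();print('F in tool axes',np.round(R.T@s['contact_force'],1),'torque',np.round(s['ft_torque'],2))
E
python3 - <<'E'
from h import *
push();plan((.5721,-.2749,.011),9.2)
E
```

```text
t 21.35 pos [ 0.5689 -0.2708  0.0111] yaw 9.35 tilt 0.12 F [-5.5  4.5 10.1] open 58.4mm q [-0.46  0.71  1.71  0.    0.73 -0.63]
F in tool axes [  5.3  -4.7 -10.1] torque [0.74 0.56 0.05]
shift [-0.0046  0.0025  0.0001] turn [-0.0015 -0.0016  0.0025] dist 0.005 deg 0.2
```

>>> play_rows(
  increments=[
    {"claw": 0.045,"dx": 0,"dy": 0.001,"dz": -0.0005,"rx": 0,"ry": 0,"rz": 0},
    {"claw": 0.045,"dx": -0.001,"dy": 0.002,"dz": -0.0005,"rx": 0,"ry": 0,"rz": 0},
    {"claw": 0.045,"dx": -0.002,"dy": 0.003,"dz": -0.0005,"rx": 0,"ry": 0,"rz": 0},
    {"claw": 0.045,"dx": -0.003,"dy": 0.003,"dz": -0.0005,"rx": 0,"ry": 0,"rz": 0},
    {"claw": 0.045,"dx": -0.003,"dy": 0.003,"dz": -0.0005,"rx": 0,"ry": 0,"rz": 0},
    {"claw": 0.045,"dx": -0.003,"dy": 0.003,"dz": -0.0005,"rx": 0,"ry": 0,"rz": 0},
    {"claw": 0.045,"dx": -0.003,"dy": 0.003,"dz": -0.0005,"rx": 0,"ry": 0,"rz": 0},
    {"claw": 0.045,"dx": -0.003,"dy": 0.003,"dz": -0.0005,"rx": 0,"ry": 0,"rz": 0},
  ],
)

```text
t: 22.02
position: [0.5712, -0.2723, 0.0111]
tcp_rot: [-2.029, -2.392, 0.001]
contact_force: [-7.7, 8.3, 11.2]
opening: 0.683
```

```bash
python3 - <<'E'
from h import *
push();plan((.5721,-.2749,.011),9.2)
E
```

```text
t 22.02 pos [ 0.5712 -0.2723  0.0111] yaw 9.40 tilt 0.28 F [-7.7  8.3 11.2] open 58.4mm q [-0.46  0.71  1.7   0.    0.74 -0.63]
F in tool axes [  9.5  -6.3 -11.1] torque [1.28 0.92 0.45]
shift [-0.0027  0.0004  0.0001] turn [-0.0035 -0.0032  0.0035] dist 0.003 deg 0.3
```

>>> play_rows(
  increments=[
    {"claw": 0.045,"dx": 0,"dy": 0,"dz": -0.001,"rx": 0,"ry": 0,"rz": 0},
    {"claw": 0.045,"dx": 0,"dy": 0.001,"dz": -0.001,"rx": 0,"ry": 0,"rz": 0},
    {"claw": 0.045,"dx": -0.001,"dy": 0.002,"dz": -0.001,"rx": 0,"ry": 0,"rz": 0},
    {"claw": 0.045,"dx": -0.001,"dy": 0.002,"dz": -0.001,"rx": 0,"ry": 0,"rz": 0},
    {"claw": 0.045,"dx": -0.001,"dy": 0.002,"dz": -0.001,"rx": 0,"ry": 0,"rz": 0},
    {"claw": 0.045,"dx": -0.001,"dy": 0.002,"dz": -0.001,"rx": 0,"ry": 0,"rz": 0},
    {"claw": 0.045,"dx": -0.001,"dy": 0.002,"dz": -0.001,"rx": 0,"ry": 0,"rz": 0},
    {"claw": 0.045,"dx": -0.001,"dy": 0.002,"dz": -0.001,"rx": 0,"ry": 0,"rz": 0},
  ],
)

```text
t: 22.68
position: [0.5715, -0.273, 0.0113]
tcp_rot: [-2.026, -2.391, 0.004]
contact_force: [-11.2, 5.6, 9.2]
opening: 0.685
```

```bash
python3 - <<'E'
from h import *
push()
cv2.imwrite('pics/s16.png',cv2.resize(robot.snapshot('side')[210:280,250:340,::-1],None,fx=7,fy=7,interpolation=cv2.INTER_CUBIC))
cv2.imwrite('pics/w16.png',robot.snapshot('wrist')[:,:,::-1])
E
```

```text
t 22.68 pos [ 0.5715 -0.273   0.0113] yaw 9.44 tilt 0.47 F [-11.2   5.6   9.2] open 58.5mm q [-0.46  0.71  1.69 -0.    0.75 -0.63]
F in tool axes [  7.4 -10.2  -9. ] torque [0.8  1.75 0.65]
```

View pics/s16.png

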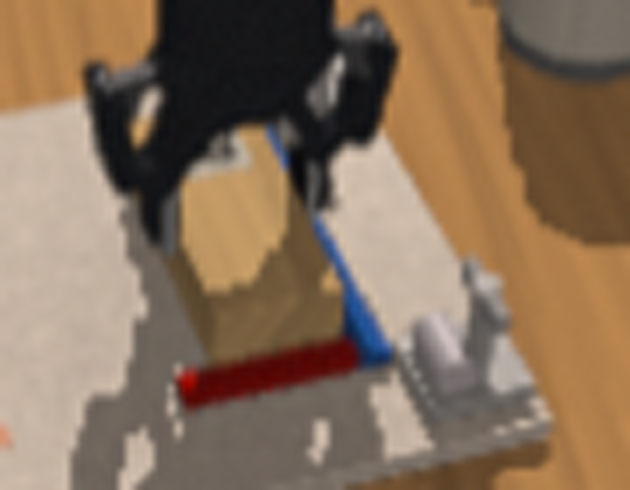

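View pics/w16.png

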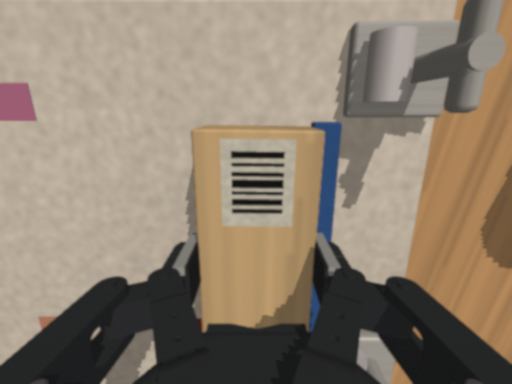

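>>> play_rows(
  increments=[
    {"claw": 0.045,"dx": 0,"dy": 0,"dz": -0.001,"rx": 0,"ry": 0,"rz": 0},
    {"claw": 0.045,"dx": -0.001,"dy": 0,"dz": -0.001,"rx": 0,"ry": 0,"rz": 0},
    {"claw": 0.045,"dx": -0.002,"dy": 0,"dz": -0.001,"rx": 0,"ry": 0,"rz": 0},
    {"claw": 0.045,"dx": -0.003,"dy": 0,"dz": -0.001,"rx": 0,"ry": 0,"rz": 0},
    {"claw": 0.045,"dx": -0.003,"dy": 0,"dz": -0.001,"rx": 0,"ry": 0,"rz": 0},
    {"claw": 0.045,"dx": -0.003,"dy": 0,"dz": -0.001,"rx": 0,"ry": 0,"rz": 0},
    {"claw": 0.045,"dx": -0.003,"dy": 0,"dz": -0.001,"rx": 0,"ry": 0,"rz": 0},
    {"claw": 0.045,"dx": -0.003,"dy": 0,"dz": -0.001,"rx": 0,"ry": 0,"rz": 0},
  ],
)

```text
t: 23.45
position: [0.5719, -0.2758, 0.0114]
tcp_rot: [-2.026, -2.39, 0.004]
contact_force: [-8.4, 4.6, 0.9]
opening: 0.68
```

```bash
python3 - <<'E'
from h import *
push()
E
```

```text
t 23.45 pos [ 0.5719 -0.2758  0.0114] yaw 9.44 tilt 0.49 F [-8.4  4.6  0.9] open 58.1mm q [-0.47  0.71  1.69 -0.    0.75 -0.63]
F in tool axes [ 5.9 -7.5 -0.8] torque [0.7  1.42 0.64]
```

>>> play_rows(
  increments=[
    {"claw": 0.045,"dx": -0.001,"dy": 0,"dz": 0,"rx": 0,"ry": 0,"rz": 0},
    {"claw": 0.045,"dx": -0.002,"dy": 0,"dz": 0,"rx": 0,"ry": 0,"rz": 0},
    {"claw": 0.045,"dx": -0.003,"dy": 0,"dz": 0,"rx": 0,"ry": 0,"rz": 0},
    {"claw": 0.045,"dx": -0.003,"dy": 0,"dz": 0,"rx": 0,"ry": 0,"rz": 0},
    {"claw": 0.045,"dx": -0.003,"dy": 0,"dz": 0,"rx": 0,"ry": 0,"rz": 0},
    {"claw": 0.045,"dx": -0.003,"dy": 0,"dz": 0,"rx": 0,"ry": 0,"rz": 0},
    {"claw": 0.045,"dx": -0.003,"dy": 0,"dz": 0,"rx": 0,"ry": 0,"rz": 0},
    {"claw": 0.045,"dx": -0.003,"dy": 0,"dz": 0,"rx": 0,"ry": 0,"rz": 0},
  ],
)

```text
t: 24.12
position: [0.5719, -0.2759, 0.0115]
tcp_rot: [-2.024, -2.387, 0.001]
contact_force: [-8.7, 18.6, 7.8]
opening: 0.682
```

```bash
python3 - <<'E'
from h import *
push()
E
```

```text
t 24.12 pos [ 0.5719 -0.2759  0.0115] yaw 9.43 tilt 0.69 F [-8.7 18.6  7.8] open 58.3mm q [-0.47  0.71  1.69  0.    0.75 -0.64]
F in tool axes [19.8 -5.6 -7.6] torque [2.76 1.31 0.67]
```

>>> play_rows(
  increments=[
    {"claw": 0.045,"dx": 0,"dy": 0.001,"dz": 0,"rx": 0,"ry": 0,"rz": 0},
    {"claw": 0.045,"dx": 0,"dy": 0.002,"dz": 0,"rx": 0,"ry": 0,"rz": 0},
    {"claw": 0.045,"dx": 0,"dy": 0.003,"dz": 0,"rx": 0,"ry": 0,"rz": 0},
    {"claw": 0.045,"dx": 0,"dy": 0.003,"dz": 0,"rx": 0,"ry": 0,"rz": 0},
    {"claw": 0.045,"dx": 0,"dy": 0.003,"dz": 0,"rx": 0,"ry": 0,"rz": 0},
    {"claw": 0.045,"dx": 0,"dy": 0.003,"dz": 0,"rx": 0,"ry": 0,"rz": 0},
    {"claw": 0.045,"dx": 0,"dy": 0.003,"dz": 0,"rx": 0,"ry": 0,"rz": 0},
    {"claw": 0.045,"dx": 0,"dy": 0.003,"dz": 0,"rx": 0,"ry": 0,"rz": 0},
  ],
)

```text
t: 24.78
position: [0.5719, -0.2758, 0.0115]
tcp_rot: [-2.02, -2.384, 0.006]
contact_force: [-19.5, 14.2, 15.3]
opening: 0.681
```

```bash
python3 - <<'E'
from h import *
push()
s,R,y=state();print('tool z',np.round(R[:,2],4),'turn to level (tool)',Ro.from_matrix(R.T@downrot(y)).as_rotvec())
cv2.imwrite('pics/s17.png',cv2.resize(robot.snapshot('side')[210:280,250:340,::-1],None,fx=7,fy=7,interpolation=cv2.INTER_CUBIC))
cv2.imwrite('pics/w17.png',robot.snapshot('wrist')[:,:,::-1])
E
```

```text
t 24.78 pos [ 0.5719 -0.2758  0.0115] yaw 9.45 tilt 0.97 F [-19.5  14.2  15.3] open 58.2mm q [-0.47  0.71  1.68  0.    0.76 -0.63]
F in tool axes [ 17.3 -17.1 -14.9] torque [2.08 3.01 0.62]
tool z [-0.015   0.0078 -0.9999] turn to level (tool) [-1.35172257e-02 -1.01164586e-02 -6.83748512e-05]
```

View pics/s17.png

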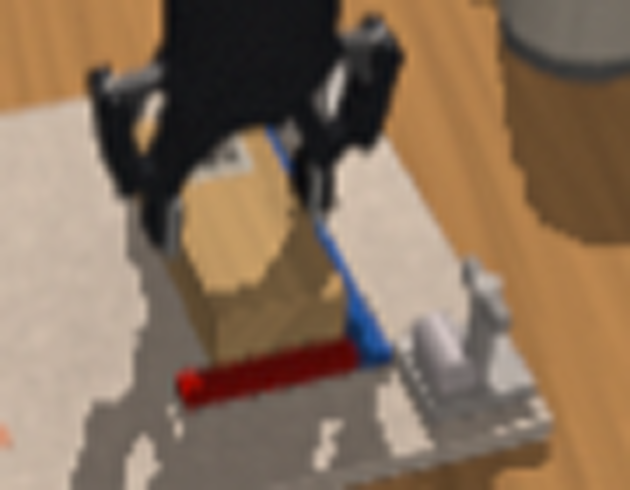

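View pics/w17.png

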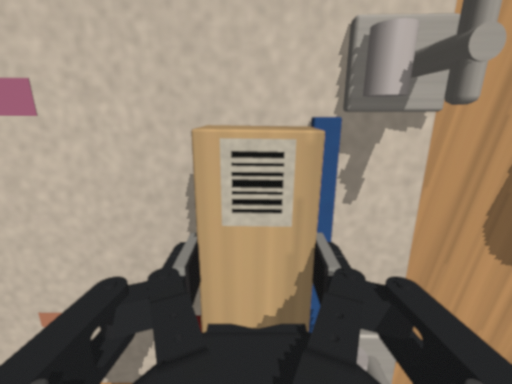

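Both directions are firmly stopped: 17 N each, with no motion under the added push. The tool leans 1° under the load, so I'll command a counter-turn to keep the panel flat.

>>> play_rows(
  increments=[
    {"claw": 0.045,"dx": 0,"dy": 0,"dz": 0,"rx": -0.003,"ry": -0.002,"rz": 0},
    {"claw": 0.045,"dx": 0,"dy": 0,"dz": 0,"rx": -0.006,"ry": -0.005,"rz": 0},
    {"claw": 0.045,"dx": 0,"dy": 0,"dz": 0,"rx": -0.009,"ry": -0.007,"rz": -0.001},
    {"claw": 0.045,"dx": 0,"dy": 0,"dz": 0,"rx": -0.012,"ry": -0.009,"rz": -0.002},
    {"claw": 0.045,"dx": 0,"dy": 0,"dz": 0,"rx": -0.014,"ry": -0.01,"rz": -0.002},
    {"claw": 0.045,"dx": 0,"dy": 0,"dz": 0,"rx": -0.014,"ry": -0.01,"rz": -0.002},
    {"claw": 0.045,"dx": 0,"dy": 0,"dz": 0,"rx": -0.014,"ry": -0.01,"rz": -0.002},
    {"claw": 0.045,"dx": 0,"dy": 0,"dz": 0,"rx": -0.014,"ry": -0.01,"rz": -0.002},
  ],
)

```text
t: 25.55
position: [0.572, -0.276, 0.0111]
tcp_rot: [2.029, 2.397, 0.001]
contact_force: [-17.7, 11.9, 11.7]
opening: 0.685
```

```bash
python3 - <<'E'
from h import *
push()
s,R,y=state();print('turn to level (tool)',Ro.from_matrix(R.T@downrot(y)).as_rotvec())
E
```

```text
t 25.55 pos [ 0.572  -0.276   0.0111] yaw 9.50 tilt 0.05 F [-17.7  11.9  11.7] open 58.5mm q [-0.47  0.71  1.7   0.    0.74 -0.63]
F in tool axes [ 14.7 -15.5 -11.7] torque [1.95 3.06 0.32]
turn to level (tool) [ 7.93552914e-04 -5.14523783e-05  2.04150934e-08]
```

>>> play_rows(
  increments=[
    {"claw": 0.045,"dx": 0,"dy": 0,"dz": -0.0004,"rx": 0,"ry": 0,"rz": 0},
    {"claw": 0.045,"dx": -0.0005,"dy": 0.0005,"dz": -0.0006,"rx": 0,"ry": 0,"rz": 0},
    {"claw": 0.045,"dx": -0.001,"dy": 0.001,"dz": -0.0006,"rx": 0,"ry": 0,"rz": 0},
    {"claw": 0.045,"dx": -0.001,"dy": 0.001,"dz": -0.0006,"rx": 0,"ry": 0,"rz": 0},
    {"claw": 0.045,"dx": -0.001,"dy": 0.001,"dz": -0.0006,"rx": 0,"ry": 0,"rz": 0},
    {"claw": 0.045,"dx": -0.001,"dy": 0.001,"dz": -0.0006,"rx": 0,"ry": 0,"rz": 0},
    {"claw": 0.045,"dx": -0.001,"dy": 0.001,"dz": -0.0006,"rx": 0,"ry": 0,"rz": 0},
    {"claw": 0.045,"dx": -0.001,"dy": 0.001,"dz": -0.0006,"rx": 0,"ry": 0,"rz": 0},
  ],
)

```text
t: 26.22
position: [0.5721, -0.276, 0.0112]
tcp_rot: [-2.028, -2.396, -0.0]
contact_force: [-19.2, 14.4, 11.1]
opening: 0.679
```

```bash
python3 - <<'E'
from h import *
push()
s,R,y=state();print('turn to level (tool)',Ro.from_matrix(R.T@downrot(y)).as_rotvec())
a=robot.snapshot('side')[:,:,::-1];cv2.imwrite('pics/s18.png',a)
cv2.imwrite('pics/s18c.png',cv2.resize(a[210:280,250:340],None,fx=7,fy=7,interpolation=cv2.INTER_CUBIC))
E
```

```text
t 26.22 pos [ 0.5721 -0.276   0.0112] yaw 9.50 tilt 0.13 F [-19.2  14.4  11.1] open 58.0mm q [-0.47  0.71  1.69  0.    0.74 -0.64]
F in tool axes [ 17.4 -16.6 -11. ] torque [2.34 3.24 0.31]
turn to level (tool) [-1.26436447e-03 -1.87716542e-03 -1.18671114e-06]
```

View pics/s18.png

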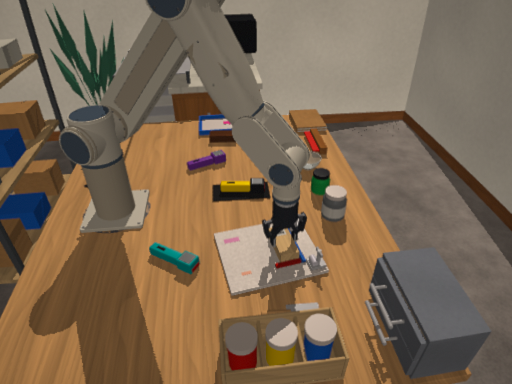

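View pics/s18c.png

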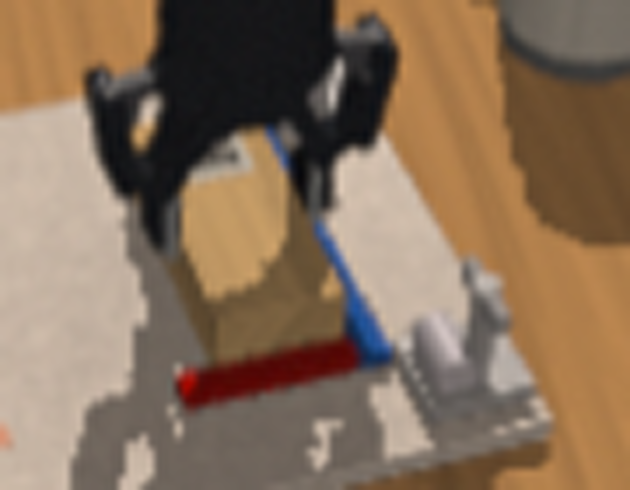

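```bash
python3 - <<'E'
from h import *
np.set_printoptions(precision=4,suppress=True)
a=robot.snapshot('wrist')[:,:,::-1];cv2.imwrite('pics/w18.png',a)
cv2.imwrite('pics/w18c.png',cv2.resize(a[105:245,290:360],None,fx=4.2,fy=4.2,interpolation=cv2.INTER_CUBIC))
b=a.astype(int);m=(b[:,:,0]-b[:,:,2]>50)
for r in (119,121,123): x=np.nonzero(m[r,290:360])[0]+290;print(r,x.min(),x.max())
C=cam('wrist');s,R,y=state()
f=lambda px,z:((ray('wrist',[px],z,C)[0]-s['position'])@R*1000)
x=np.nonzero(m[121,290:360])[0]+290
print('bar inner edge',f((x.min()-.5,121),.022),'outer',f((x.max()+.5,121),.022),'panel top right corner',f((325,129),.048),'left',f((193,128),.048))
E
```

```text
119 315 340
121 315 340
123 315 340
bar inner edge [ 68.1744  31.9217 -10.7057] outer [ 68.1511  45.7763 -10.7232] panel top right corner [ 65.7842  31.3641 -36.7095] left [ 66.2278 -27.3091 -36.6348]
```

View pics/w18c.png

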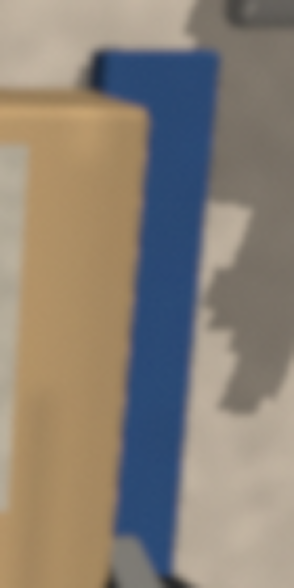

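The panel side is at 31.4 mm and the bar's inner face at 31.9 mm in the tool frame, so the long side is flush. Both push forces are steady at about 17 N. Handing in.

```bash
python3 - <<'E'
from h import *
push();print(robot.hand_in())
E
```

```text
t 26.32 pos [ 0.572  -0.276   0.0112] yaw 9.51 tilt 0.13 F [-19.2  13.6  11.3] open 58.4mm q [-0.47  0.71  1.69  0.    0.74 -0.64]
F in tool axes [ 16.6 -16.7 -11.2] torque [2.36 3.2  0.3 ]
the job is handed in; nothing more can be done
None
```

I handed the job in at 26.3 s, with the panel in the corner of the print bed and the gripper still pressing it against both stops.

- **Scan:** I held the yellow scanner level (tilt near 0°) with its window about 7 cm above the bar label for about 2 s. I then laid it flat on its mat, released it, and confirmed that in the wrist picture.
- **Panel:** it lies flat in the corner. The last reading was about 17 N toward each stop and 11 N down, at 0.13° tilt. Adding push moved the panel by no more than about 0.2 mm.
- **Stop contact:** the long side measured within 0.5 mm of the blue stop in the wrist picture. Contact with the red stop is shown by the force, the lack of movement and the side picture; I did not measure that gap.
- **Other objects:** nothing was touched or moved that I could see in the last side picture.

**What disagreed or went wrong:**
- **Fingertips:** they sat about 20–25 mm behind the reported tool point, not 19 mm ahead as the description says. My first close went shut above the scanner without touching it. I corrected by reaching lower.
- **Short stop:** what looked like contact with the red stop at first was friction about 3 mm short of it. I eased the downward load and pushed on until the panel stopped.
- **Lean:** the tool leaned about 1° under the push. I turned it back to level before handing in.

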